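# Jack up to the hanging flask and lock it

### The job

The stoppered amber flask hangs by its collar in the grey holder above the little screw jack: turn the jack's black knob clockwise to raise the platform until it just touches the flask's flat bottom and begins to bear it, lifting the flask no more than 4 mm in its holder. Then throw the jack's red-tipped lock lever fully over, away from the knob end. Do not touch the flask, and leave the other things on the bench where they are.

Things in the scene. Friction and masses are not known exactly. Their poses are not given: they have to be found in the camera images.
- knob_grip (a point): Centre of the jack's black knob, a cylinder 36 mm across and 34 mm long, to be gripped across at any angle. The point's z axis is the knob's axis, pointing out and up: it leans 35 degrees from vertical to the jack's front (the robot's side), so the tool comes in tilted. The shaft (14 mm) is free for 25 mm below the knob. Centre 95 mm over the bench. Its x and y axes turn with the knob.
- knob (a joint): Turn of the knob in rad, 0 to 6.4; grows clockwise as seen from outside, looking down along the knob's axis at it. 1 rad raises the platform 5 mm. Takes about 0.1 N m and stays where it is left; needs several grasps.
- platform_top (a point): Centre of the top of the jack's aluminium platform, 120 x 120 x 8 mm, z up; it rises straight up, by 32 mm at most. Its x axis is the jack's: from the knob (front) to the platform and on (back); y points to the side of the lock lever. The knob's centre lies 145 mm in front of this point along x, the platform's front edge 60 mm.
- flask_bottom (a point): Centre of the flat underside (80 mm across) of the loose amber conical flask, 136 mm tall with its white stopper, about 0.2 kg, z up. It hangs over the platform by its white collar in the holder; at the start the underside is 8 to 20 mm above the platform.
- holder_seat (a point): Centre of the top of the holder's grey plate (70 x 70 x 8 mm, 35 mm hole) on the stand on the jack's -y side, whose 340 mm rod rises 115 mm from this point; fixed in a run. The flask's collar (48 mm across) rests on it, and the flask's underside then hangs 105 mm below this point; less when the flask is lifted.
- lock (a joint): Lock lever's swing in rad: at 0 to 0.12 it leans to the jack's front, at 1.0 it leans fully to the back (thrown, locked). Light (about 1 N at the tip) and stays where it is left.
- lock_tip (a point): Centre of the red ball (26 mm) on the lock lever, an upright 10 mm rod on the jack's +y side, 125 mm beside the platform's centre and 65 mm from its edge. It turns about a pivot 80 mm from the ball, 34 mm over the bench, abreast of the platform's centre. The ball is 104 to 114 mm over the bench; thrown, it has moved up to 77 mm along the jack's +x.
Not all that is in view belongs to the job. What is shaped like the part that bears flask_bottom but purple or turquoise is not meant.

How it is judged:
On the way, in this order (a step that is already met when the one before it is completed fails the run):
1. the platform touches the flask's bottom and bears part of it, the flask lifted 4 mm at most (contact force between platform and flask above 0.1 N and z of flask_bottom in the frame of holder_seat below -0.101 m), for 0.3 s.
2. then the lock lever is thrown fully over (value of joint lock above 0.85 rad), for 0.2 s.
At the end, for the whole second after the job is handed in: The platform is in contact with the flask's bottom (more than 0.1 N) and the flask is lifted no more than 4 mm in its holder, upright within 4 degrees and at rest; the lock lever is thrown beyond 0.85 rad of its 1.0 (all of step 1 and angle between flask_bottom's own z axis and vertical below 0.07 rad and linear speed of flask below 0.01 m/s and value of joint lock above 0.85 rad); the robot touches nothing.
It fails at once if the flask is lifted more than 6 mm in its holder (z of flask_bottom in the frame of holder_seat above -0.099 m).
It fails at once if the robot touches the flask (contact force between any of the arm, the fingers and flask above 0.5 N).
It fails at once if a bottle, the beaker, the jar, the cork ring or the spatula is moved more than 30 mm (distance of any of bottle0, bottle1, bottle2, beaker, jar, cork_ring, spatula from where it was at the start of the episode above 0.03 m).
It also fails if it takes over 64 s, if anything falls off the work surface, if the arm or the gripper's body presses on something with over 40 N, if the wrist force passes 120 N, or if a joint passes its speed limit or range.

### The arm

A 7-joint arm with a two-finger parallel gripper is mounted at the origin on the work surface. World frame = base frame: x ahead of the robot, y to its left, z up, the work surface at z = 0. Lengths are in m, angles in rad, forces in N, time in s.
With the tool pointing down it reaches from about 0.425 to 0.925 m from the base axis. Payload 6.8 kg.
Tool frame: the origin (TCP) lies between the finger pads; the fingertips stand 22 mm ahead of it and the grasp point (between the pads) lies 3 mm ahead of it; z points along the fingers, y is the direction in which the jaws open and shut (so a half turn about z gives the same grasp; the last joint's range is limited). The gripper opens to 85 mm and grips with 20 to 120 N. Pads are 22 mm wide; open, the fingers measure 114 mm over their backs; the gripper's body (76 mm by 85 mm) begins 54 mm behind the grasp point. The pads swing forward as they close: fully open they stand 13 mm farther back than shut.
Start: joints at [-0.108, 0.477, 0.022, 1.555, -0.011, 1.109, -0.083], TCP at [0.675, 0, 0.231] pointing down, gripper open.
Joint ranges: [-2.96, 2.96], [-0.34, 2.1], [-1.41, 1.46], [0.24, 2.44], [-1.37, 4.51], [0.17, 1.92], [-2.96, 2.96]. Speed limits (rad/s): [2.39, 2.39, 3.14, 3.14, 3.14, 3.14, 3.14].

### API

Orientations are given as a unit quaternion [w, x, y, z].
In Python, from station import bot gives the robot as it stands. The module is installed in compiled form; this text tells all that it offers.
- The arm moves only by the tool drive_tool, never from a script. Its argument "series" is one flat list of numbers, 7 for each row, row after row: the opening, from -1 (shut) to 1 (fully open), then the shift along the tool's x, y, z in mm, then the turn, a rotation vector about the tool's x, y, z in rad. In form: [jaw, x, y, z, wx, wy, wz, jaw, x, y, z, wx, wy, wz, ...]. A call has 1 to 12 rows; each row shifts and turns the commanded pose from where the row before left it, along the tool's axes as they then stand; what a row does not reach is not made up. A row lasts 1/8 s, in which the tool goes at most 62.5 mm and 10.7 degrees, less where a joint would pass 70% of its speed; a pose out of reach is approached as far as the arm can. A call with a gripper value outside its range is refused whole. The fingers move at their own pace and stop on an object; "force" is the grip in N (left out, the last holds). Time passes only in rows, so rows that do not move let the fingers close. It gives the time, the measured TCP pose, the force and the opening at its end, in the units of the state.
- bot.get_obs(): the state, without advancing time (a new reading comes with each control period).
- bot.read_camera(name): name is "scene" or "side" or "wrist"; returns a dict with "pixels" (384x512x3 uint8, blue, green, red), "camera_matrix" (3x3 intrinsics, pixels), "rvec" (rotation vector, rad) and "tvec" (3), from world to camera coordinates, as OpenCV has them. Camera axes: x right, y down, z forward; pixel columns grow to the right and rows downward; lengths in m; the calibration is good to about 2 mm. The wrist camera is an equidistant fisheye: a pixel r from the principal point sees the ray r / f radians off the axis. A picture is of the moment at which its call begins. There is no depth.
- bot.hand_in(): hands the job in, once; it reports no verdict.
The state is a dict: "t": time; "q": joint angles; "joint_vel": joint speeds; "joint_torque": joint torques, N m; "eef_pos": TCP position; "tool_rot": TCP orientation; "contact_force": force on the tool from outside, world axes, zero at the start; "torque": the same for the moment, N m; "gripper_width": opening from 0.0 (shut) to 1.0 (fully open).
Only numpy, scipy, OpenCV 4.12 (cv2) and the standard library are available. Lean on these libraries where they do the work, as an engineer would, in place of code of your own. Each camera call takes 0.05 s, during which the arm holds its last target. There are 200 camera calls.

## Working session

There is one attempt and no reset: what is moved stays moved. The work goes in short steps, Python scripts to look and compute and a tool call to move; the robot and the scene stay as the last step left them, time stands still between calls to the robot, and variables do not carry over. Pictures are saved under pics/ and viewed, about 8 in all and at most 12, crops included, and the job is handed in when it is done.

Besides the shell and the picture viewer there is one more tool, called after "Request:" as name(argument=value, ...) on one line, values as JSON. drive_tool: Moves the arm, as the interface text tells. Its arguments: {"type":"object","properties":{"series":{"type":"array"},"force":{"type":"number"}},"required":["series"]}

```bash
mkdir -p pics; cat > h.py <<'E'
import numpy as np, cv2
from station import bot
from scipy.spatial.transform import Rotation as R
def cam(n):
    c=bot.read_camera(n); c['R']=cv2.Rodrigues(np.array(c['rvec'],float))[0]; c['t']=np.array(c['tvec'],float).ravel(); c['K']=np.array(c['camera_matrix']); return c
def save(c,f,crop=None,s=1):
    p=c['pixels']
    if crop: a,b,d,e=crop; p=p[b:e,a:d]
    cv2.imwrite('pics/'+f,cv2.resize(p,None,fx=s,fy=s,interpolation=cv2.INTER_CUBIC))
def ray(c,u,v,fish=False):
    K=c['K']; x=(u-K[0,2])/K[0,0]; y=(v-K[1,2])/K[1,1]
    if fish:
        r=np.hypot(x,y); d=np.array([x/r*np.sin(r),y/r*np.sin(r),np.cos(r)])
    else: d=np.array([x,y,1.])
    d=c['R'].T@d; return -c['R'].T@c['t'], d/np.linalg.norm(d)
def atz(c,u,v,z,fish=False):
    o,d=ray(c,u,v,fish); return o+d*(z-o[2])/d[2]
def tri(rs):
    A=np.zeros((3,3)); b=np.zeros(3)
    for o,d in rs:
        P=np.eye(3)-np.outer(d,d); A+=P; b+=P@o
    p=np.linalg.solve(A,b); return p,[np.linalg.norm((np.eye(3)-np.outer(d,d))@(p-o)) for o,d in rs]
def proj(c,p):
    q=c['K']@(c['R']@np.asarray(p)+c['t']); return q[:2]/q[2]
E
python3 - <<'E'
from h import *
ims=[]
for n in('scene','side','wrist'):
    c=cam(n); save(c,n+'0.png',s=1); ims.append(c['pixels']); print(n,-c['R'].T@c['t'],c['R'][2])
cv2.imwrite('pics/a.png',cv2.resize(ims[0],(800,600),interpolation=2));cv2.imwrite('pics/b.png',cv2.resize(ims[1],(800,600),interpolation=2))
print(bot.get_obs())
E
```

```text
scene [ 0.89428659 -0.28816992  0.8091812 ] [-0.32516185  0.40930138 -0.85249174]
side [0.43521156 0.6196195  0.86554325] [ 0.23007886 -0.61388708 -0.75512011]
wrist [0.67460924 0.06784564 0.37251501] [-0.00227744 -0.27191694 -0.96231803]
{'t': 0.15, 'q': array([-0.10807731,  0.4776233 ,  0.02237021,  1.55617678, -0.01152144,
        1.1092842 , -0.08310829]), 'joint_vel': array([-0.00156845, -0.00349657,  0.0008041 , -0.00339684, -0.00070635,
        0.00164233, -0.00056564]), 'joint_torque': array([ 1.55385478e-03, -5.96924365e+01,  1.60940632e+00, -2.81490952e+01,
        1.26662746e-02,  6.56643446e-03,  5.58682734e-05]), 'eef_pos': array([ 6.74568569e-01, -2.73692618e-05,  2.29760822e-01]), 'tool_rot': array([-4.50496035e-04,  7.07121886e-01,  7.07091347e-01, -5.11607776e-04]), 'contact_force': array([ 0.01109775,  0.19704091, -0.11254125]), 'torque': array([ 0.00054992,  0.0245598 , -0.03898541]), 'gripper_width': 0.9972873407008378}
```

View pics/a.png

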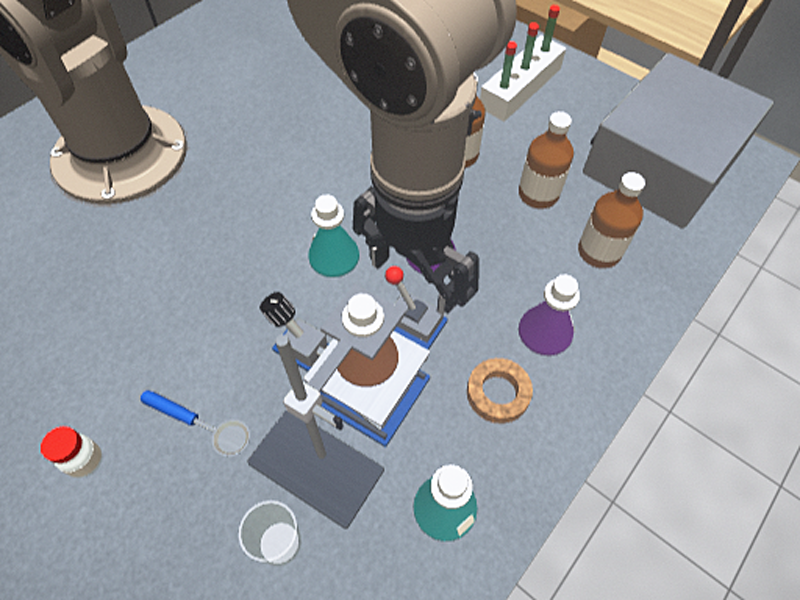

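View pics/b.png

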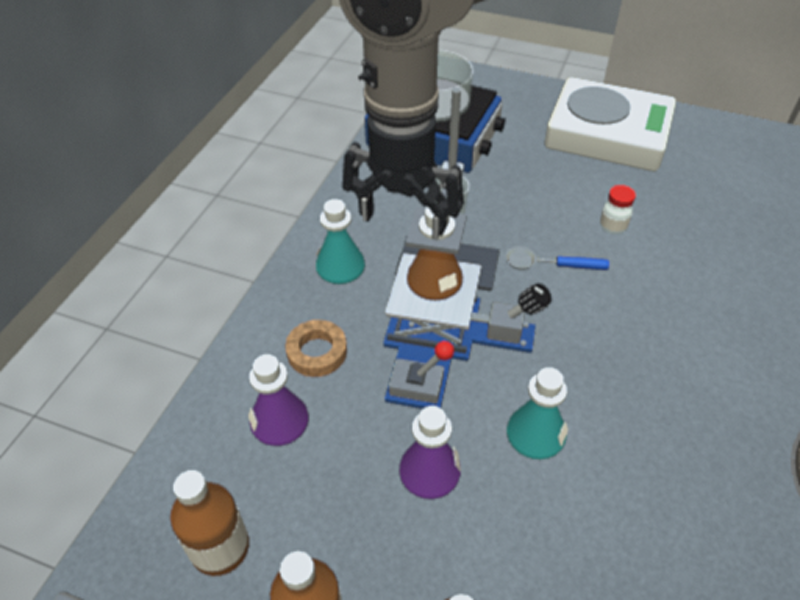

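The scene view shows the amber flask at (365,345) in the grey holder over the jack; its knob is at (277,309) and the red ball at (394,275). In the side view the flask is at (435,270), the knob at (535,298) and the ball at (445,350). The purple and turquoise flasks are decoys. I'll enlarge both views to confirm.

```bash
python3 - <<'E'
from h import *
a=cv2.imread('pics/scene0.png')[160:300,150:300]; b=cv2.imread('pics/side0.png')[120:260,230:380]
cv2.imwrite('pics/c.png',cv2.resize(np.hstack([a,b]),(800,373),interpolation=2))
S,D=cam('scene'),cam('side')
for n,p,q in(('knob',(277,309),(535,298)),('ball',(394,275),(445,350))):
    print(n,tri([ray(S,*(np.array(p)*.64)),ray(D,*(np.array(q)*.64))]))
E
```

```text
knob (array([ 0.50156958, -0.07386541,  0.09357234]), [np.float64(0.0004901029220558786), np.float64(0.0004901029220557116)])
ball (array([0.59064113, 0.06563724, 0.10326872]), [np.float64(0.0010037233894894485), np.float64(0.0010037233894895185)])
```

View pics/c.png

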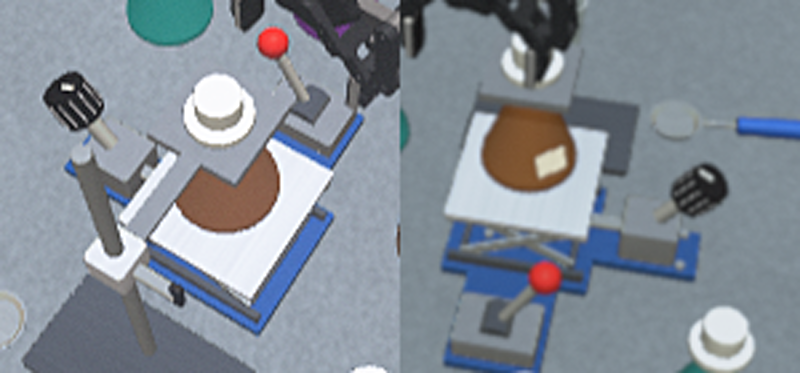

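The crop confirms it: the knob is at crop left (74,101) and right (700,191), the ball at (273,43) and (545,278), and the amber flask stands above the white platform. Next I need the yaw from the platform corners, and the gap.

```bash
cat >> h.py <<'E'
def rel(p,Rm):
    """tool-frame shift (mm) and rotvec from current pose to p,Rm"""
    o=bot.get_obs(); q=o['tool_rot']; Rc=R.from_quat([q[1],q[2],q[3],q[0]])
    return (Rc.inv().apply(np.array(p)-o['eef_pos'])*1000).round(1),(Rc.inv()*R.from_matrix(Rm)).as_rotvec().round(3)
def tool(yaw,phi,tilt=35):
    s,c=np.sin(np.radians(tilt)),np.cos(np.radians(tilt)); z=np.array([s*np.cos(yaw),s*np.sin(yaw),-c])
    y=np.array([c*np.cos(yaw),c*np.sin(yaw),s]); x=np.cross(y,z)
    return np.stack([x,y,z],1)@R.from_rotvec([0,0,phi]).as_matrix()
E
python3 - <<'E'
from h import *
S,D=cam('scene'),cam('side')
s=lambda x,y:(150+x/2.667,160+y/2.667); d=lambda x,y:(230+(x-400)/2.667,120+y/2.667)
P={}
for n,p,q in(('b+',(331,168),(447,220)),('b-',(248,296),(465,112)),('ball',(273,43),(545,278)),('knob',(74,101),(700,191))):
    P[n]=tri([ray(S,*s(*p)),ray(D,*d(*q))]); print(n,P[n])
v=P['b+'][0]-P['b-'][0]; print('yaw by edge',np.degrees(np.arctan2(-v[0],v[1])),np.linalg.norm(v))
for n,q in(('f+',(583,236)),('f-',(608,132))): print(n,atz(D,*d(*q),P['b+'][0][2]))
print(S['K'],bot.get_obs()['t'])
E
```

```text
b+ (array([0.69149319, 0.01869638, 0.07746431]), [np.float64(0.0002755852043259452), np.float64(0.00027558520432559004)])
b- (array([ 0.71616401, -0.10132877,  0.08363279]), [np.float64(0.004693080093600476), np.float64(0.004693080093600412)])
ball (array([0.59118618, 0.06602233, 0.102756  ]), [np.float64(0.0007677139161162766), np.float64(0.0007677139161161669)])
knob (array([ 0.50115105, -0.07292108,  0.09159454]), [np.float64(0.0007715206355363501), np.float64(0.0007715206355363537)])
yaw by edge 11.61520394267588 0.12268959294171057
f+ [ 0.58010806 -0.00460535  0.07746431]
f- [ 0.5947438  -0.12537294  0.07746431]
[[389.58372637   0.         259.51929784]
 [  0.         389.58372637 189.06542729]
 [  0.           0.           1.        ]] 0.35
```

Request:
drive_tool(series=[1,0,0,-40,0,0,0,1,0,0,-40,0,0,0,1,-18,-56,0,0,0,0,1,-18,-56,0,0,0,0,1,-18,-56,0,0,0,0,1,-18,-56,0,0,0,0,1,0,0,0,-0.15,0,0,1,0,0,0,-0.15,0,0,1,0,0,0,-0.15,0,0,1,0,0,0,-0.16,0,0,1,0,0,0,0,0,0])

```text
t: 1.72
eef_pos: [0.4477, -0.0722, 0.3084]
tool_rot: [0.211, 0.675, 0.675, 0.211]
contact_force: [-0.9, 0.2, 0.1]
gripper_width: 1.001
```

Request:
drive_tool(series=[1,0,0,0,0,0,-0.18,1,0,0,0,0,0,-0.18,1,0,0,0,0,0,-0.18,1,0,0,0,0,0,-0.18,1,0,0,0,0,0,-0.18,1,0,0,0,0,0,-0.18,1,0,0,0,0,0,-0.18,1,0,0,0,0,0,-0.18,1,0,0,0,0,0,-0.18,1,0,0,0,0,0,-0.18,1,0,0,0,0,0,-0.18,1,0,0,0,0,0,0])

```text
t: 3.22
eef_pos: [0.4524, -0.0721, 0.3118]
tool_rot: [0.294, -0.193, 0.934, -0.061]
contact_force: [-0.6, -0.2, -0.1]
gripper_width: 1.002
```

```bash
python3 - <<'E'
from h import *
o=bot.get_obs();print(o['t'],o['q'].round(2),o['eef_pos'])
T=tool(.14,-2.0); k=np.array([.501,-.0733,.095])
for d in(.09,0.003): print(rel(k-T[:,2]*d,T))
c=cam('scene');save(c,'ref1.png')
E
```

```text
3.225 [-0.35 -0.33  0.3   2.37  0.25  0.49  1.76] [ 0.45237835 -0.07211696  0.31176038]
(array([ 80.3,  25.7, 115.9]), array([-0.074, -0.034, -0.136]))
(array([ 77.8,  32.3, 202.6]), array([-0.074, -0.034, -0.136]))
```

Request:
drive_tool(series=[1,27,9,39,0,0,0,1,27,9,39,0,0,0,1,26,8,38,0,0,0,1,0,0,0,-0.074,-0.034,-0.136,1,0,0,0,0,0,0,1,0,0,0,0,0,0])

```text
t: 4.03
eef_pos: [0.4451, -0.0739, 0.2521]
tool_rot: [0.289, -0.252, 0.922, -0.058]
contact_force: [-0.0, 0.2, -0.4]
gripper_width: 1.002
```

```bash
python3 - <<'E'
from h import *
o=bot.get_obs();print(o['t'],o['q'].round(2),o['eef_pos'])
T=tool(.14,-2.0); k=np.array([.501,-.0733,.095])
print(rel(k-T[:,2]*.003,T))
c=cam('wrist'); w=c['pixels']; s=cam('side')['pixels'][120:300,250:490]
cv2.imwrite('pics/d.png',np.hstack([cv2.resize(w,(480,360)),cv2.resize(s,(320,360))[:, :320]]) )
print(proj(cam('side'),k))
E
```

```text
4.025 [ 0.17 -0.18 -0.07  2.43 -0.35  0.32  2.51] [ 0.4451228  -0.07393201  0.25213152]
(array([ 39.5,  16. , 158.3]), array([-0.031, -0.028, -0.024]))
[342.46159071 190.61219349]
```

View pics/d.png

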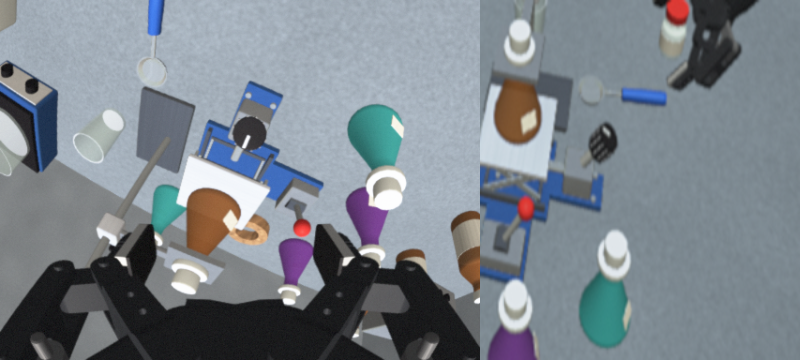

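Request:
drive_tool(series=[1,20,8,30,0,0,0,1,19,8,30,0,0,0,1,0,0,20,0,0,0,1,0,0,20,0,0,0,1,0,0,0,-0.031,-0.028,-0.024,1,0,0,0,0,0,0])

```text
t: 4.92
eef_pos: [0.4688, -0.0758, 0.2018]
tool_rot: [0.285, -0.271, 0.918, -0.051]
contact_force: [0.6, 0.1, 0.2]
gripper_width: 0.996
```

```bash
python3 - <<'E'
from h import *
o=bot.get_obs();print(o['t'],o['q'].round(2),o['eef_pos'])
T=tool(.14,-2.0); k=np.array([.501,-.0733,.095])
print(rel(k-T[:,2]*.003,T),rel(k-T[:,2]*.045,T))
E
```

```text
4.925 [ 0.93  0.02 -0.79  2.4  -0.69  0.2   2.93] [ 0.46881909 -0.07576587  0.20177056]
(array([ 29.5,  13.6, 103.7]), array([-0.006, -0.028,  0.011])) (array([30.7, 13.3, 61.8]), array([-0.006, -0.028,  0.011]))
```

Request:
drive_tool(series=[1,0,0,0,0,0,0.16,1,0,0,0,0,0,0.16,1,0,0,0,0,0,0.16,1,0,0,0,0,0,0.16,1,0,0,0,0,0,0.16,1,0,0,0,0,0,0])

```text
t: 5.68
eef_pos: [0.4689, -0.0732, 0.2019]
tool_rot: [0.283, 0.104, 0.951, 0.064]
contact_force: [0.2, 0.3, 0.2]
gripper_width: 0.999
```

```bash
python3 - <<'E'
from h import *
o=bot.get_obs();print(o['t'],o['q'].round(2),o['eef_pos'])
T=tool(.14,-1.2); k=np.array([.501,-.0733,.095])
print(rel(k-T[:,2]*.003,T),rel(k-T[:,2]*.045,T))
E
```

```text
5.675 [ 0.87  0.01 -0.74  2.41 -0.7   0.2   2.14] [ 0.46887601 -0.07322389  0.2019463 ]
(array([ 29.8, -14.2, 103.7]), array([-0.022, -0.016,  0.019])) (array([ 30.5, -15.1,  61.7]), array([-0.022, -0.016,  0.019]))
```

Request:
drive_tool(series=[1,15,-7,20,0,0,0,1,15,-8,20,0,0,0,1,0,0,20,-0.022,-0.016,0.019,1,0,0,0,0,0,0,1,0,0,0,0,0,0])

```text
t: 6.3
eef_pos: [0.4767, -0.0858, 0.1632]
tool_rot: [0.278, 0.106, 0.951, 0.084]
contact_force: [-0.4, 0.1, -0.1]
gripper_width: 0.999
```

```bash
python3 - <<'E'
from h import *
o=bot.get_obs();print(o['t'],o['q'].round(2),o['eef_pos'])
T=tool(.14,-1.2); k=np.array([.501,-.0733,.095])
print(rel(k-T[:,2]*.003,T))
c=cam('wrist'); save(c,'w2.png',(100,60,400,384),1.3); s=cam('side'); save(s,'s2.png',(230,100,430,300),2)
a=cv2.imread('pics/w2.png');b=cv2.imread('pics/s2.png');cv2.imwrite('pics/e.png',np.hstack([a[:400],b[:400]]))
E
```

```text
6.3 [ 0.52  0.11 -0.35  2.44 -1.3   0.17  2.78] [ 0.47667083 -0.08580969  0.16320826]
(array([18.1,  1. , 68.2]), array([ 0.014, -0.028,  0.002]))
```

View pics/e.png

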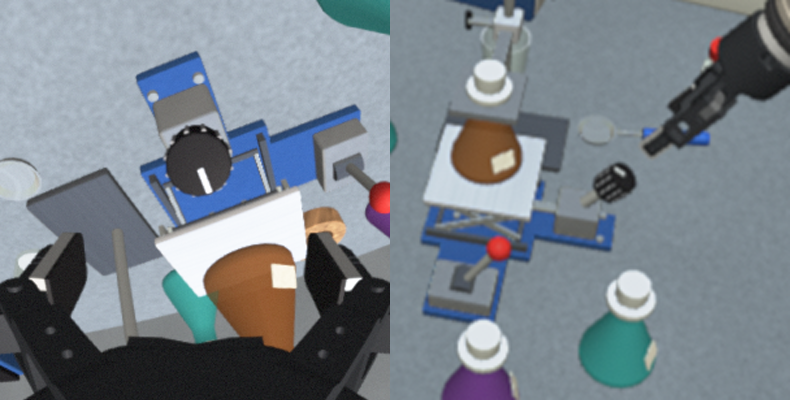

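The left half (wrist view) shows the knob ahead, between the open jaws. The right half shows the gripper nearing it, but q4, q5 and q6 are at their limits. I'll fit a simple kinematic model to the logged samples so I can choose a feasible elbow posture.

```bash
cat > kin.py <<'E'
import numpy as np, itertools
from scipy.optimize import least_squares
from scipy.spatial.transform import Rotation as R
Q=np.array([[-0.10807731,0.4776233,0.02237021,1.55617678,-0.01152144,1.1092842,-0.08310829],[-.35,-.33,.3,2.37,.25,.49,1.76],[.17,-.18,-.07,2.43,-.35,.32,2.51],[.93,.02,-.79,2.4,-.69,.2,2.93],[.87,.01,-.74,2.41,-.7,.2,2.14],[.52,.11,-.35,2.44,-1.3,.17,2.78]])
X=np.array([[.67457,-.00003,.22976],[.45238,-.07212,.31176],[.4451,-.0739,.2521],[.4688,-.0758,.2018],[.4689,-.0732,.2019],[.4767,-.0858,.1632]])
W=np.array([[-.00045,.70712,.70709,-.00051],[.294,-.193,.934,-.061],[.289,-.252,.922,-.058],[.285,-.271,.918,-.051],[.283,.104,.951,.064],[.278,.106,.951,.084]])
RT=[R.from_quat([w[1],w[2],w[3],w[0]]).as_matrix() for w in W]
ax='ZYZYZYZ'
def fk(q,p,s):
    off=[[0,0,0],[0,0,p[0]],[0,0,0],[p[1],0,p[2]],[p[3],0,0],[0,0,p[4]],[p[5],0,0]]
    x=np.zeros(3);M=np.eye(3)
    for i in range(7):
        x=x+M@np.array(off[i]); M=M@R.from_euler(ax[i],s[i]*q[i]).as_matrix()
    return x+M@np.array([0,0,p[6]]),M
E
cat > fit.py <<'E'
from kin import *
best=None
for c in itertools.product([1,-1],repeat=7):
    if c[1]!=1: continue
    Ms=[fk(q,np.zeros(7),c)[1] for q in Q]
    C=[M.T@T for M,T in zip(Ms,RT)]
    m=R.from_matrix(C).mean(); e=max((m.inv()*R.from_matrix(x)).magnitude() for x in C)
    if best is None or e<best[0]: best=(e,c,m.as_rotvec())
print(best); s=best[1]
f=lambda p:np.concatenate([fk(q,p,s)[0]-x for q,x in zip(Q,X)])
r=least_squares(lambda p:np.r_[f(p),1e-3*p*0],[.36,0,.4,0,.4,.08,.25]); print(r.x.round(4),np.abs(f(r.x)).max())
np.savez('kin.npz',s=s,p=r.x,m=best[2])
E
python3 fit.py
```

```text
(0.006230683052024761, (-1, 1, -1, 1, -1, 1, -1), array([ 2.07908344e-03, -7.14912435e-04,  1.57192411e+00]))
[ 0.1935 -0.0096  0.4959 -0.0462  0.4223 -0.0547  0.2629] 0.06910005294204549
```

```bash
cat > fit2.py <<'E'
from kin import *
s=(-1,1,-1,1,-1,1,-1)
def fk2(q,p,s=s):
    off=[[0,0,0],[p[7],p[8],p[0]],[0,0,0],[p[1],p[9],p[2]],[p[3],0,0],[0,p[10],p[4]],[p[5],0,0]]
    x=np.zeros(3);M=np.eye(3)
    for i in range(7):
        x=x+M@np.array(off[i]); M=M@R.from_euler(ax[i],s[i]*q[i]).as_matrix()
    return x+M@np.array([0,0,p[6]]),M@R.from_euler('Z',np.pi/2).as_matrix()
if __name__=='__main__':
    f=lambda p:np.concatenate([fk2(q,p)[0]-x for q,x in zip(Q,X)])
    for S in [s,(1,1,1,1,1,1,-1),(1,1,1,1,1,1,1)]:
        print(S,[R.from_matrix(fk2(q,np.zeros(11),S)[1].T@T).magnitude().round(3) for q,T in zip(Q,RT)])
    r=least_squares(lambda p:np.r_[f(p),3e-3*p[[1,3,5,7,8,9,10]]],[.36,0,.4,0,.4,.08,.25,0,0,0,0]); print(r.x.round(4),f(r.x).reshape(-1,3).round(4))
    np.save('p.npy',r.x)
E
python3 fit2.py
```

```text
Traceback (most recent call last):
  File "fit2.py", line 12, in <module>
    print(S,[R.from_matrix(fk2(q,np.zeros(11),S)[1].T@T).magnitude().round(3) for q,T in zip(Q,RT)])
             ^^^^^^^^^^^^^^^^^^^^^^^^^^^^^^^^^^^^^^^^^^^^^^^^^^^^^^^^^^^^^
AttributeError: 'float' object has no attribute 'round'
```

```bash
sed -i 's/\.magnitude()\.round(3)/.magnitude()/' fit2.py; python3 fit2.py
```

```text
(-1, 1, -1, 1, -1, 1, -1) [3.449084555388138e-06, 0.0029821391913586012, 0.0076551496555677, 0.0025622321682387678, 0.004952692718442747, 0.0047957266657410865]
(1, 1, 1, 1, 1, 1, -1) [0.16613094063637798, 0.43873808690427835, 0.831834954385088, 1.6127518368190816, 1.6131750892378374, 2.925614378374663]
(1, 1, 1, 1, 1, 1, 1) [0.00019150906586018344, 2.324455994961267, 2.092316414918244, 2.0346468551708776, 2.6715989956505455, 2.6382172800193904]
[ 2.857e-01  1.810e-02  5.221e-01  1.000e-04  4.747e-01  8.300e-03
  2.996e-01 -6.000e-04 -3.040e-02 -3.700e-02  4.800e-03] [[ 0.0001 -0.0007  0.    ]
 [-0.0003  0.0002 -0.0008]
 [ 0.0006  0.0003  0.0016]
 [ 0.0015 -0.0007  0.0005]
 [-0.002   0.0008 -0.0008]
 [ 0.0001  0.0002 -0.0006]]
```

The model with side offsets fits within 2 mm. Next I search the grasp pose for feasible postures, at the grasp and along the approach.

```bash
cat > ik.py <<'E'
from fit2 import *; from h import tool
p=np.load('p.npy'); lo=np.array([-2.96,-.34,-1.41,.24,-1.37,.17,-2.96]); hi=np.array([2.96,2.1,1.46,2.44,4.51,1.92,2.96])
def ik(P,T,q0,q3=None):
    def f(q):
        x,M=fk2(q,p); return np.r_[(x-P)*5,R.from_matrix(M.T@T).as_rotvec(),[] if q3 is None else (q[2]-q3)]
    r=least_squares(f,np.clip(q0,lo+1e-3,hi-1e-3),bounds=(lo,hi)); return r.x,np.abs(r.fun).max()
k=np.array([.501,-.0733,.095])
if __name__=='__main__':
    rng=np.random.default_rng(0)
    for d in(.003,.05):
        for q3 in np.arange(-1.4,1.45,.2):
            b=[]
            for _ in range(8):
                T=tool(.14,rng.uniform(-3.1,3.1)); q,e=ik(k-T[:,2]*d,T,rng.uniform(lo,hi),q3)
                if e<.005: b.append(tuple(q.round(2)[[0,1,3,4,5]]))
            print(d,round(q3,1),sorted(set(b)))
E
python3 ik.py
```

```text
0.003 -1.4 [(np.float64(1.28), np.float64(0.74), np.float64(2.41), np.float64(1.82), np.float64(0.56))]
0.003 -1.2 [(np.float64(1.14), np.float64(0.55), np.float64(2.42), np.float64(1.96), np.float64(0.36))]
0.003 -1.0 [(np.float64(0.98), np.float64(0.44), np.float64(2.43), np.float64(2.21), np.float64(0.26))]
0.003 -0.8 []
0.003 -0.6 []
0.003 -0.4 []
0.003 -0.2 []
0.003 -0.0 []
0.003 0.2 []
0.003 0.4 []
0.003 0.6 []
0.003 0.8 []
0.003 1.0 []
0.003 1.2 []
0.003 1.4 []
0.05 -1.4 [(np.float64(1.37), np.float64(0.47), np.float64(2.44), np.float64(1.64), np.float64(0.31))]
0.05 -1.2 []
0.05 -1.0 []
0.05 -0.8 []
0.05 -0.6 []
0.05 -0.4 []
0.05 -0.2 []
0.05 -0.0 []
0.05 0.2 []
0.05 0.4 []
0.05 0.6 []
0.05 0.8 []
0.05 1.0 []
0.05 1.2 []
0.05 1.4 []
```

```bash
cat > sim.py <<'E'
from ik import *
vm=np.array([2.39,2.39,3.14,3.14,3.14,3.14,3.14])*.7*.125
def sim(q,rows,lam=.02,q0=None,mu=0):
    """rows n x 6 (mm, rad); bounded regularised IK per row"""
    q=np.array(q,float); P,T=fk2(q,p); out=[]
    for r in rows:
        P=P+T@np.array(r[:3])/1000; T=T@R.from_rotvec(r[3:]).as_matrix()
        def f(z):
            x,M=fk2(z,p); a=[(x-P)*5,R.from_matrix(M.T@T).as_rotvec(),lam*(z-q)]
            if mu: a.append(mu*(z-q0))
            return np.concatenate(a)
        l=np.maximum(lo,q-vm)-1e-6; h=np.minimum(hi,q+vm)+1e-6
        q=least_squares(f,np.clip(q,l+1e-7,h-1e-7),bounds=(l,h)).x; P,T=fk2(q,p) # shortfall dropped
        out.append(q)
    return np.array(out)
H=[[[0,0,-40,0,0,0]]*2+[[-18,-56,0,0,0,0]]*4+[[0,0,0,-.15,0,0]]*4+[[0]*6]+[[0,0,0,0,0,-.18]]*11+[[0]*6],
 [[27,9,39,0,0,0]]*3+[[0,0,0,-.074,-.034,-.136]]+[[0]*6]*2,
 [[20,8,30,0,0,0]]*2+[[0,0,20,0,0,0]]*2+[[0,0,0,-.031,-.028,-.024],[0]*6],
 [[0,0,0,0,0,.16]]*5+[[0]*6],
 [[15,-7,20,0,0,0]]*2+[[0,0,20,-.022,-.016,.019]]+[[0]*6]*2]
if __name__=='__main__':
    for lam,mu in((.02,0),(.02,.01),(.003,0)):
        print(lam,mu)
        for i,h in enumerate(H): print(sim(Q[i],h,lam,Q[0],mu)[-1].round(2),Q[i+1].round(2))
E
python3 sim.py
```

```text
0.02 0
[-0.4  -0.34  0.34  2.37  0.29  0.51  1.72] [-0.35 -0.33  0.3   2.37  0.25  0.49  1.76]
[ 0.3   0.04 -0.22  2.41 -0.28  0.23  2.46] [ 0.17 -0.18 -0.07  2.43 -0.35  0.32  2.51]
[ 0.41  0.11 -0.28  2.41 -0.71  0.2   2.96] [ 0.93  0.02 -0.79  2.4  -0.69  0.2   2.93]
[ 0.88  0.02 -0.74  2.4  -0.72  0.2   2.16] [ 0.87  0.01 -0.74  2.41 -0.7   0.2   2.14]
[ 0.54  0.17 -0.38  2.44 -1.29  0.17  2.79] [ 0.52  0.11 -0.35  2.44 -1.3   0.17  2.78]
0.02 0.01
[-0.41 -0.34  0.34  2.37  0.3   0.51  1.7 ] [-0.35 -0.33  0.3   2.37  0.25  0.49  1.76]
[ 0.26  0.03 -0.19  2.41 -0.23  0.23  2.4 ] [ 0.17 -0.18 -0.07  2.43 -0.35  0.32  2.51]
[ 0.6   0.13 -0.48  2.39 -0.55  0.19  2.81] [ 0.93  0.02 -0.79  2.4  -0.69  0.2   2.93]
[ 0.23 -0.02 -0.12  2.43 -0.62  0.2   2.02] [ 0.87  0.01 -0.74  2.41 -0.7   0.2   2.14]
[ 0.54  0.16 -0.38  2.43 -1.14  0.17  2.63] [ 0.52  0.11 -0.35  2.44 -1.3   0.17  2.78]
0.003 0
[-0.4  -0.34  0.34  2.37  0.28  0.51  1.73] [-0.35 -0.33  0.3   2.37  0.25  0.49  1.76]
[ 0.31  0.04 -0.22  2.41 -0.3   0.23  2.48] [ 0.17 -0.18 -0.07  2.43 -0.35  0.32  2.51]
[ 0.38  0.11 -0.25  2.41 -0.72  0.2   2.96] [ 0.93  0.02 -0.79  2.4  -0.69  0.2   2.93]
[ 0.87  0.02 -0.73  2.4  -0.7   0.2   2.14] [ 0.87  0.01 -0.74  2.41 -0.7   0.2   2.14]
[ 0.55  0.17 -0.39  2.44 -1.31  0.17  2.8 ] [ 0.52  0.11 -0.35  2.44 -1.3   0.17  2.78]
```

```bash
cat > plan.py <<'E'
from sim import *
def follow(q,path):
    """tool rows which track joint path; sim result each row"""
    rows=[];qs=[];P,T=fk2(q,p)
    for w in path:
        x,M=fk2(w,p); r=np.r_[(T.T@(x-P)*1000).round(),R.from_matrix(T.T@M).as_rotvec().round(2)]
        q=sim(q,[r])[-1]; P,T=fk2(q,p); rows.append(r); qs.append(q)
    return np.array(rows),np.array(qs)
E
python3 - <<'E'
from plan import *
q=Q[5]; T=tool(.14,0)
for q3 in(-1.3,-1.0):
  g,e=ik(k-T[:,2]*.05,T,[1.3,.5,q3,2.43,1.8,.4,0],None); print('goal',g.round(2),e)
  for N in(24,40):
    path=q+(g-q)*np.linspace(0,1,N+1)[1:,None]
    # arrive at target pose; q7 free -> keep in reach
    rows,qs=follow(q,path); print(N,qs[::6].round(2),qs[-1].round(2)); print([fk2(z,p)[0].round(3) for z in qs[::6]])
E
```

```text
goal [ 1.38  0.48 -1.41  2.44  1.64  0.32 -1.26] 0.0013258190256200306
24 [[ 0.52  0.12 -0.36  2.44 -1.17  0.19  2.6 ]
 [ 0.71  0.21 -0.59  2.44 -0.5   0.23  1.66]
 [ 0.9   0.29 -0.83  2.44  0.13  0.25  0.74]
 [ 1.04  0.32 -1.    2.44  0.72  0.2  -0.13]] [ 1.32  0.41 -1.32  2.44  1.65  0.24 -1.3 ]
[array([ 0.468, -0.078,  0.153]), array([ 0.418, -0.053,  0.105]), array([ 0.392, -0.058,  0.082]), array([ 0.417, -0.074,  0.091])]
40 [[ 0.55  0.12 -0.38  2.44 -1.25  0.18  2.71]
 [ 0.72  0.18 -0.58  2.44 -0.78  0.19  2.07]
 [ 0.77  0.23 -0.66  2.44 -0.38  0.22  1.51]
 [ 0.95  0.29 -0.88  2.44  0.12  0.24  0.84]
 [ 1.02  0.33 -0.97  2.44  0.49  0.26  0.3 ]
 [ 1.09  0.35 -1.05  2.44  0.81  0.23 -0.19]
 [ 1.19  0.35 -1.17  2.44  1.33  0.19 -0.91]] [ 1.38  0.48 -1.41  2.44  1.64  0.32 -1.26]
[array([ 0.472, -0.081,  0.156]), array([ 0.44 , -0.06 ,  0.124]), array([ 0.412, -0.053,  0.1  ]), array([ 0.394, -0.055,  0.086]), array([ 0.395, -0.063,  0.081]), array([ 0.414, -0.073,  0.088]), array([ 0.451, -0.078,  0.115])]
goal [ 1.38  0.48 -1.41  2.44  1.64  0.32 -1.26] 0.0013257884473601384
24
[... 253 characters left out ...]
153]), array([ 0.418, -0.053,  0.105]), array([ 0.392, -0.058,  0.082]), array([ 0.417, -0.074,  0.091])]
40 [[ 0.55  0.12 -0.38  2.44 -1.25  0.18  2.71]
 [ 0.72  0.18 -0.58  2.44 -0.78  0.19  2.07]
 [ 0.77  0.23 -0.66  2.44 -0.38  0.22  1.51]
 [ 0.95  0.29 -0.88  2.44  0.12  0.24  0.84]
 [ 1.02  0.33 -0.97  2.44  0.49  0.26  0.3 ]
 [ 1.09  0.35 -1.05  2.44  0.81  0.23 -0.19]
 [ 1.19  0.35 -1.17  2.44  1.33  0.19 -0.91]] [ 1.38  0.48 -1.41  2.44  1.64  0.32 -1.26]
[array([ 0.472, -0.081,  0.156]), array([ 0.44 , -0.06 ,  0.124]), array([ 0.412, -0.053,  0.1  ]), array([ 0.394, -0.055,  0.086]), array([ 0.395, -0.063,  0.081]), array([ 0.414, -0.073,  0.088]), array([ 0.451, -0.078,  0.115])]
```

```bash
cat > go1.py <<'E'
from plan import *
from h import bot
def clear(z):
    x,M=fk2(z,p); tips=[x+M@np.array([0,sy*.057,.02]) for sy in(-1,1)]
    return min(t[2] for t in tips),[round(float(np.linalg.norm(t-k)),3) for t in tips]
T=tool(.14,0)
def goal(d,q7,g0=[1.3,.5,-1.3,2.43,1.8,.4,0]):
    g,e=ik(k-T[:,2]*d,T,g0); assert e<.01; g[6]=q7; return g
def show(rows,qs,st=3):
    for i in range(0,len(qs)):
        if i%st==0 or i==len(qs)-1: x,M=fk2(qs[i],p); print(i,qs[i].round(2),x.round(3),clear(qs[i]))
def fmt(rows,j=1): print([[j]+[float(v) for v in r] for r in rows])
lin=lambda a,b,n:a+(b-a)*np.linspace(0,1,n+1)[1:,None]
E
cat > r1.py <<'E'
from go1 import *
q=bot.get_obs()['q']; g=goal(.05,2.0); print(g.round(2))
a=q.copy(); a[1]-=.22; a[3]-=.15; a[4]=-1.2
v=g.copy(); v[1]-=.25; v[3]-=.15
path=np.vstack([lin(q,a,3),lin(a,v,20),lin(v,g,5)])
rows,qs=follow(q,path); show(rows,qs)
E
python3 r1.py
```

```text
[ 1.38  0.48 -1.41  2.44  1.64  0.32  2.  ]
0 [ 0.52  0.04 -0.35  2.38 -1.28  0.17  2.8 ] [ 0.515 -0.097  0.222] (np.float64(0.19678498046389517), [0.13, 0.13])
3 [ 0.55 -0.09 -0.38  2.29 -1.1   0.18  2.79] [ 0.558 -0.1    0.335] (np.float64(0.3201985444390341), [0.254, 0.238])
6 [ 0.63 -0.04 -0.5   2.29 -0.62  0.2   2.61] [ 0.54  -0.091  0.286] (np.float64(0.2592660220909467), [0.212, 0.172])
9 [ 0.62 -0.   -0.53  2.3  -0.21  0.21  2.5 ] [ 0.521 -0.092  0.248] (np.float64(0.21046153068748863), [0.18, 0.118])
12 [ 0.59  0.03 -0.52  2.3   0.09  0.24  2.51] [ 0.51  -0.102  0.223] (np.float64(0.17939552237403375), [0.162, 0.086])
15 [ 0.53  0.05 -0.48  2.32  0.44  0.22  2.44] [ 0.511 -0.115  0.214] (np.float64(0.16603555996817676), [0.16, 0.079])
18 [ 0.48  0.06 -0.44  2.32  0.79  0.19  2.37] [ 0.526 -0.125  0.22 ] (np.float64(0.17050710680899833), [0.174, 0.092])
21 [ 0.71  0.07 -0.69  2.31  1.44  0.17  2.01] [ 0.553 -0.126  0.245] (np.float64(0.19423462026835775), [0.206, 0.123])
24 [ 1.15  0.19 -1.13  2.36  1.71  0.17  1.86] [ 0.53  -0.111  0.204] (np.float64(0.15423528030759584), [0.155, 0.081])
27 [ 1.3   0.39 -1.3   2.44  1.66  0.22  1.94] [ 0.473 -0.077  0.136] (np.float64(0.08760508730644695), [0.064, 0.064])
```

```bash
sed -i 's/^a=q.copy.*/a=q.copy(); a[1]-=.2; a[3]-=.04; a[4]=-1.2/; s/^v=.*/v=g.copy(); v[1]-=.25; v[3]-=.05/' r1.py; echo "fmt(rows)" >> r1.py; python3 r1.py
```

```text
[ 1.38  0.48 -1.41  2.44  1.64  0.32  2.  ]
0 [ 0.52  0.04 -0.35  2.42 -1.29  0.18  2.81] [ 0.492 -0.093  0.202] (np.float64(0.17554117334902608), [0.109, 0.108])
3 [ 0.57 -0.07 -0.41  2.39 -1.07  0.18  2.75] [ 0.503 -0.093  0.262] (np.float64(0.24665671782301785), [0.17, 0.158])
6 [ 0.62 -0.03 -0.49  2.4  -0.6   0.2   2.59] [ 0.48  -0.083  0.221] (np.float64(0.19565026233121455), [0.135, 0.113])
9 [ 0.59  0.01 -0.5   2.4  -0.23  0.23  2.52] [ 0.458 -0.084  0.19 ] (np.float64(0.15640387447327367), [0.11, 0.095])
12 [ 0.54  0.04 -0.48  2.41  0.11  0.23  2.47] [ 0.446 -0.095  0.17 ] (np.float64(0.13039722437596785), [0.097, 0.094])
15 [ 0.5   0.05 -0.45  2.42  0.37  0.22  2.51] [ 0.448 -0.107  0.164] (np.float64(0.12045717370825244), [0.093, 0.097])
18 [ 0.44  0.06 -0.41  2.42  0.75  0.19  2.42] [ 0.465 -0.116  0.171] (np.float64(0.1250306171029178), [0.102, 0.092])
21 [ 0.77  0.08 -0.76  2.41  1.46  0.17  1.99] [ 0.496 -0.116  0.194] (np.float64(0.14666475258670858), [0.13, 0.088])
24 [ 1.16  0.2  -1.14  2.42  1.74  0.17  1.84] [ 0.495 -0.101  0.176] (np.float64(0.12781943694070616), 
[... 576 characters left out ...]
02, -0.1], [1, 7.0, 2.0, 4.0, -0.0, 0.03, -0.1], [1, 6.0, 1.0, 4.0, -0.0, 0.02, -0.1], [1, 5.0, -0.0, 3.0, 0.0, 0.01, -0.1], [1, 4.0, -2.0, 2.0, 0.01, 0.02, -0.11], [1, 2.0, -3.0, 2.0, 0.01, 0.01, -0.09], [1, 3.0, -5.0, 2.0, 0.02, 0.01, -0.1], [1, 1.0, -7.0, 0.0, 0.03, 0.01, -0.1], [1, 1.0, -9.0, 1.0, 0.02, 0.01, -0.1], [1, 1.0, -11.0, -0.0, 0.04, 0.01, -0.09], [1, 2.0, -13.0, -1.0, 0.04, 0.01, -0.1], [1, 1.0, -14.0, -2.0, 0.05, 0.0, -0.09], [1, 2.0, -17.0, -2.0, 0.05, 0.01, -0.09], [1, -11.0, 12.0, 6.0, -0.0, -0.05, 0.03], [1, -11.0, 11.0, 6.0, -0.01, -0.05, 0.03], [1, -11.0, 12.0, 6.0, -0.01, -0.04, 0.02], [1, -12.0, 11.0, 7.0, -0.0, -0.05, 0.03], [1, -12.0, 10.0, 6.0, -0.01, -0.04, 0.02]]
```

Request:
drive_tool(series=[1,-30,5,-24,0.01,-0.07,-0.06,1,-30,4,-23,0.02,-0.07,-0.06,1,-31,3,-25,0.02,-0.06,-0.06,1,16,5,6,-0.01,0.04,-0.1,1,15,4,6,0,0.04,-0.1,1,14,5,5,-0.01,0.04,-0.11,1,13,5,6,-0.01,0.04,-0.1,1,13,5,5,-0.01,0.03,-0.1,1,11,4,5,-0.01,0.04,-0.11,1,9,4,4,-0.01,0.03,-0.1,1,9,3,4,0,0.02,-0.1,1,7,2,4,0,0.03,-0.1])

```text
t: 7.9
eef_pos: [0.4447, -0.0902, 0.1739]
tool_rot: [0.207, -0.395, 0.889, -0.109]
contact_force: [0.0, 0.1, 0.0]
gripper_width: 1.003
```

```bash
cat > r2.py <<'E'
from go1 import *
import sys
n1,n2=int(sys.argv[1]),int(sys.argv[2])
o=bot.get_obs(); q=o['q']; print(o['t'],q.round(2),o['eef_pos'].round(3),(fk2(q,p)[0]-o['eef_pos']).round(4))
g=goal(.05,2.0); v=g.copy(); v[1]-=.25; v[3]-=.05
path=np.vstack([lin(q,v,n1),lin(v,g,n2)]) if n1 else lin(q,g,n2)
rows,qs=follow(q,path); show(rows,qs,4); fmt(rows)
E
python3 r2.py 12 8
```

```text
7.9 [ 0.64  0.03 -0.57  2.42  0.06  0.22  2.42] [ 0.445 -0.09   0.174] [-0.0021 -0.0001 -0.0021]
0 [ 0.62  0.04 -0.56  2.42  0.17  0.23  2.41] [ 0.44  -0.094  0.166] (np.float64(0.12610607077596342), [0.093, 0.099])
4 [ 0.54  0.07 -0.51  2.42  0.55  0.23  2.39] [ 0.444 -0.109  0.156] (np.float64(0.11239088670524516), [0.086, 0.102])
8 [ 0.48  0.07 -0.46  2.42  0.99  0.17  2.3 ] [ 0.473 -0.117  0.173] (np.float64(0.12656618505756323), [0.104, 0.09])
12 [ 0.99  0.12 -0.98  2.41  1.79  0.17  1.77] [ 0.505 -0.109  0.196] (np.float64(0.14807129205786873), [0.133, 0.083])
16 [ 1.21  0.26 -1.21  2.43  1.76  0.19  1.82] [ 0.487 -0.093  0.16 ] (np.float64(0.11141611709560335), [0.092, 0.061])
19 [ 1.31  0.41 -1.32  2.44  1.67  0.23  1.94] [ 0.473 -0.077  0.136] (np.float64(0.08740357056369374), [0.065, 0.064])
[[1, 6.0, 2.0, 4.0, -0.0, 0.02, -0.1], [1, 5.0, 0.0, 4.0, -0.0, 0.02, -0.09], [1, 4.0, -1.0, 3.0, 0.0, 0.01, -0.09], [1, 3.0, -2.0, 3.0, 0.01, 0.02, -0.1], [1, 2.0, -4.0, 2.0, 0.01, 0.01, -0.09], [1, 2.0, -6.0, 1.0, 0.02, 0.01, -0.09], [1, 1.0, -7.0, 0.0, 0.03, 0.0, -0.09], [1, 1.0, -10.0, 0.0, 0.03, 0.01, -0.08], [1, 1.0, -12.0, -1.0, 0.03, 0.0, -0.09], [1, 1.0, -14.0, -1.0, 0.04, 0.01, -0.08], [1, 2.0, -15.0, -3.0, 0.05, 0.01, -0.08], [1, 3.0, -18.0, -4.0, 0.06, 0.01, -0.08], [1, -7.0, 7.0, 5.0, -0.0, -0.03, 0.01], [1, -6.0, 8.0, 4.0, -0.01, -0.03, 0.02], [1, -7.0, 7.0, 4.0, -0.0, -0.03, 0.02], [1, -7.0, 7.0, 4.0, -0.01, -0.03, 0.01], [1, -8.0, 7.0, 4.0, -0.0, -0.02, 0.02], [1, -7.0, 7.0, 4.0, -0.0, -0.03, 0.01], [1, -7.0, 7.0, 4.0, -0.01, -0.03, 0.02], [1, -8.0, 6.0, 4.0, -0.0, -0.03, 0.02]]
```

The model tracks well, so I continue.

Request:
drive_tool(series=[1,6,2,4,0,0.02,-0.1,1,5,0,4,0,0.02,-0.09,1,4,-1,3,0,0.01,-0.09,1,3,-2,3,0.01,0.02,-0.1,1,2,-4,2,0.01,0.01,-0.09,1,2,-6,1,0.02,0.01,-0.09,1,1,-7,0,0.03,0,-0.09,1,1,-10,0,0.03,0.01,-0.08,1,1,-12,-1,0.03,0,-0.09,1,1,-14,-1,0.04,0.01,-0.08,1,2,-15,-3,0.05,0.01,-0.08,1,3,-18,-4,0.06,0.01,-0.08])

```text
t: 9.4
eef_pos: [0.5093, -0.1125, 0.207]
tool_rot: [-0.15, 0.756, -0.552, 0.318]
contact_force: [-0.5, -0.7, -0.2]
gripper_width: 1.002
```

```bash
python3 r2.py 0 10
```

```text
9.4 [ 0.99  0.1  -0.96  2.42  1.86  0.18  1.71] [ 0.509 -0.112  0.207] [-0.0037 -0.0094 -0.0042]
0 [ 1.    0.13 -0.98  2.42  1.89  0.19  1.68] [ 0.502 -0.118  0.19 ] (np.float64(0.14190262380759314), [0.129, 0.086])
4 [ 1.01  0.22 -0.99  2.44  1.87  0.17  1.7 ] [ 0.487 -0.102  0.151] (np.float64(0.10329687288228512), [0.084, 0.066])
8 [ 1.28  0.38 -1.28  2.44  1.71  0.23  1.9 ] [ 0.475 -0.083  0.136] (np.float64(0.08754802067350409), [0.065, 0.064])
9 [ 1.35  0.45 -1.37  2.44  1.65  0.27  1.98] [ 0.473 -0.077  0.136] (np.float64(0.08758777242404384), [0.065, 0.064])
[[1, -8.0, 9.0, 7.0, -0.01, -0.02, 0.01], [1, -7.0, 9.0, 6.0, -0.02, -0.03, 0.01], [1, -8.0, 7.0, 6.0, -0.01, -0.02, 0.01], [1, -7.0, 7.0, 4.0, -0.0, -0.02, 0.01], [1, -7.0, 5.0, 4.0, -0.01, -0.03, 0.01], [1, -6.0, 5.0, 3.0, -0.0, -0.02, 0.01], [1, -7.0, 3.0, 2.0, -0.0, -0.02, 0.02], [1, -6.0, 3.0, 0.0, 0.0, -0.02, 0.01], [1, -5.0, 2.0, 0.0, 0.01, -0.03, 0.01], [1, -6.0, 0.0, -1.0, 0.01, -0.02, 0.01]]
```

Request:
drive_tool(series=[1,-8,9,7,-0.01,-0.02,0.01,1,-7,9,6,-0.02,-0.03,0.01,1,-8,7,6,-0.01,-0.02,0.01,1,-7,7,4,0,-0.02,0.01,1,-7,5,4,-0.01,-0.03,0.01,1,-6,5,3,0,-0.02,0.01,1,0,0,0,0,0,0])

```text
t: 10.28
eef_pos: [0.4861, -0.0878, 0.1469]
tool_rot: [-0.179, 0.762, -0.574, 0.243]
contact_force: [-0.2, 0.8, 1.0]
gripper_width: 1.002
```

```bash
cat >> kin.py <<'E'
def add(q,x,w):
    global Q,X,RT
    Q=np.vstack([Q,q]);X=np.vstack([X,x]);RT.append(R.from_quat([w[1],w[2],w[3],w[0]]).as_matrix())
add([.64,.03,-.57,2.42,.06,.22,2.42],[.4447,-.0902,.1739],[.207,-.395,.889,-.109])
add([.99,.1,-.96,2.42,1.86,.18,1.71],[.5093,-.1125,.207],[-.15,.756,-.552,.318])
try:
    for l in open('more.txt'): v=np.array(l.split(),float); add(v[:7],v[7:10],v[10:])
except FileNotFoundError: pass
E
cat > st.py <<'E'
from h import *
o=bot.get_obs(); print(o['t'],o['q'].round(3),o['eef_pos'].round(4),o['contact_force'].round(1),o['gripper_width'])
open('more.txt','a').write(' '.join(map(str,np.r_[o['q'],o['eef_pos'],o['tool_rot']]))+'\n')
q=o['tool_rot'];M=R.from_quat([q[1],q[2],q[3],q[0]]).as_matrix()
T0=tool(.14,0); y=T0.T@M[:,1]; phi=np.arctan2(-y[0],y[1]); T=tool(.14,phi); k=np.array([.501,-.0733,.095])
print('phi',phi,'tilt err',np.degrees(np.arccos(M[:,2]@T[:,2])))
for d in(.05,.03,.003): print(d,rel(k-T[:,2]*d,T))
E
python3 st.py; python3 fit2.py | tail -12; python3 - <<'E'
from ik import *
for d in(.05,.03,.003):
    for q3 in(-1.4,-1.2,-1.0,-.8):
        T=tool(.14,0); print(d,q3,[x.round(3) if i==0 else round(x,4) for i,x in enumerate(ik(k-T[:,2]*d,T,[1.2,.4,q3,2.4,1.8,.3,-1],q3))])
E
```

```text
10.275 [ 1.199  0.331 -1.215  2.436  1.761  0.261  1.84 ] [ 0.4861 -0.0878  0.1469] [-0.2  0.8  1. ] 1.001544243520573
phi 2.975570380195533 tilt err 4.944299774244967
0.05 (array([-15. ,  13.8,   1.1]), array([ 0.018, -0.084,  0.001]))
0.03 (array([-16.6,  13.4,  21.1]), array([ 0.018, -0.084,  0.001]))
0.003 (array([-18.9,  12.9,  48. ]), array([ 0.018, -0.084,  0.001]))
(1, 1, 1, 1, 1, 1, -1) [0.16613094063637798, 0.43873808690427835, 0.831834954385088, 1.6127518368190816, 1.6131750892378374, 2.925614378374663, 0.06362186329045273, 2.71384557846247, 3.117029599902093]
(1, 1, 1, 1, 1, 1, 1) [0.00019150906586018344, 2.324455994961267, 2.092316414918244, 2.0346468551708776, 2.6715989956505455, 2.6382172800193904, 1.4612087422062272, 0.7526947658280351, 0.5630307801762287]
[ 2.793e-01  3.800e-03  5.392e-01 -6.400e-03  4.679e-01  6.000e-04
  3.238e-01 -4.000e-04 -3.370e-02 -2.820e-02 -6.000e-04] [[ 0.     -0.0001 -0.    ]
 [-0.0002 -0.0009 -0.0006]
 [ 0.0008  0.001   0.0012]
 [ 0.0016 -0.0003  0.0011]
 [-0.002   0.0012 -0.0003]
 [-0.0008  0.0011 -0.0023]
 [ 0.002  -0.0009  0.001 ]
 [-0
[... 498 characters left out ...]
, -1.338]), np.float64(0.0048)]
0.03 -1.2 [array([ 1.201,  0.449, -1.2  ,  2.44 ,  1.889,  0.254, -1.517]), np.float64(0.0093)]
0.03 -1.0 [array([ 1.033,  0.357, -1.007,  2.44 ,  2.079,  0.17 , -1.756]), np.float64(0.019)]
0.03 -0.8 [array([ 0.822,  0.306, -0.82 ,  2.44 ,  2.15 ,  0.17 , -1.897]), np.float64(0.0497)]
0.003 -1.4 [array([ 1.269,  0.75 , -1.4  ,  2.43 ,  1.855,  0.573, -1.382]), np.float64(0.0)]
0.003 -1.2 [array([ 1.153,  0.568, -1.2  ,  2.434,  2.005,  0.378, -1.6  ]), np.float64(0.0)]
0.003 -1.0 [array([ 1.004,  0.453, -1.   ,  2.44 ,  2.253,  0.26 , -1.896]), np.float64(0.0015)]
0.003 -0.8 [array([ 0.839,  0.38 , -0.801,  2.44 ,  2.577,  0.185, -2.257]), np.float64(0.0099)]
```

Request:
drive_tool(series=[1,-8,7,0,0,-0.02,0,1,-7,7,1,0,-0.02,0,1,0,0,5,0.01,-0.02,0,1,0,0,0,0,-0.02,0,1,0,0,0,0,0,0])

```text
t: 10.9
eef_pos: [0.4834, -0.0791, 0.1363]
tool_rot: [-0.204, 0.772, -0.563, 0.214]
contact_force: [-0.1, 0.4, 0.9]
gripper_width: 0.998
```

```bash
python3 st.py
```

```text
10.9 [ 1.345  0.506 -1.384  2.424  1.631  0.342  2.071] [ 0.4834 -0.0791  0.1363] [-0.1  0.4  0.9] 0.9979237264929953
phi 2.9700523100904364 tilt err 0.7254883109493468
0.05 (array([-4.7,  8.1, -5.6]), array([ 0.012, -0.003,  0.   ]))
0.03 (array([-4.7,  7.9, 14.3]), array([ 0.012, -0.003,  0.   ]))
0.003 (array([-4.8,  7.5, 41.3]), array([ 0.012, -0.003,  0.   ]))
```

Request:
drive_tool(series=[1,-5,8,3,0.01,0,0,1,0,0,8,0,0,0,1,0,0,0,0,0,0])

```text
t: 11.28
eef_pos: [0.4858, -0.0768, 0.1235]
tool_rot: [-0.207, 0.771, -0.562, 0.214]
contact_force: [-0.8, 0.3, 0.0]
gripper_width: 0.999
```

```bash
python3 st.py
```

```text
11.275 [ 1.328  0.587 -1.396  2.432  1.731  0.416  1.999] [ 0.4858 -0.0768  0.1235] [-0.8  0.3  0. ] 0.9986824457108857
phi 2.9705755458875673 tilt err 0.3368107197137725
0.05 (array([ -2. ,   3.4, -17.7]), array([ 0.006,  0.   , -0.   ]))
0.03 (array([-2. ,  3.3,  2.3]), array([ 0.006,  0.   , -0.   ]))
0.003 (array([-2. ,  3.2, 29.3]), array([ 0.006,  0.   , -0.   ]))
```

Request:
drive_tool(series=[1,-2,3,9,0,0,0,1,0,0,10,0,0,0,1,0,0,10,0,0,0,1,0,0,0,0,0,0])

```text
t: 11.78
eef_pos: [0.4993, -0.074, 0.0976]
tool_rot: [-0.207, 0.771, -0.563, 0.214]
contact_force: [0.2, -0.1, -0.1]
gripper_width: 1.0
```

```bash
python3 st.py; python3 - <<'E'
from h import *
c=cam('wrist'); w=cv2.resize(c['pixels'][60:300,100:400],(480,384)); s=cv2.resize(cam('side')['pixels'][140:260,290:390],(320,384),interpolation=2); cv2.imwrite('pics/f.png',np.hstack([w,s]))
save(cam('scene'),'ref2.png')
E
```

```text
11.775 [ 1.252  0.705 -1.362  2.423  1.85   0.525  1.92 ] [ 0.4993 -0.074   0.0976] [ 0.2 -0.1 -0.1] 0.9997969834699483
phi 2.9718333147459988 tilt err 0.36175501871059607
0.05 (array([ -0.5,   0.2, -46.9]), array([ 0.006,  0.   , -0.   ]))
0.03 (array([ -0.5,   0.1, -26.9]), array([ 0.006,  0.   , -0.   ]))
0.003 (array([-0.5, -0.1,  0.1]), array([ 0.006,  0.   , -0.   ]))
```

View pics/f.png

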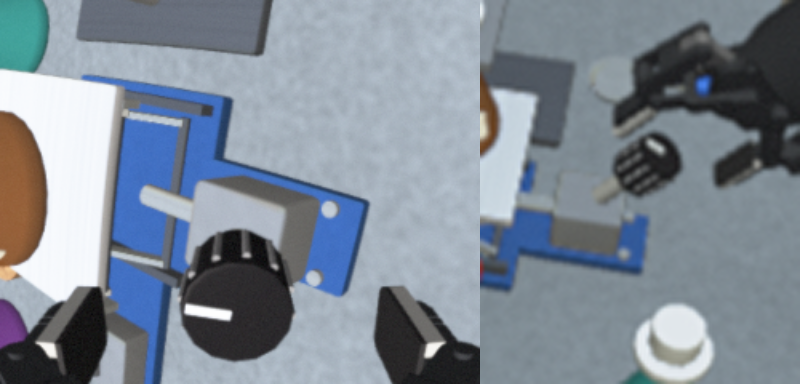

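The left half shows the knob centred between the pads; its white mark is at (208,313). The right half shows both fingers straddling it. I'll close now.

Request:
drive_tool(series=[-1,0,0,0,0,0,0,-1,0,0,0,0,0,0,-1,0,0,0,0,0,0,-1,0,0,0,0,0,0,-1,0,0,0,0,0,0,-1,0,0,0,0,0,0], force=40)

```text
t: 12.68
eef_pos: [0.4999, -0.0743, 0.0989]
tool_rot: [-0.207, 0.771, -0.563, 0.215]
contact_force: [-4.7, -1.8, 13.2]
gripper_width: 0.399
```

```bash
python3 st.py; python3 - <<'E'
from h import *
# gap estimate: save baseline scene+side for lift tracking
np.savez('base.npz',s=cam('scene')['pixels'],d=cam('side')['pixels'])
E
```

```text
12.675 [ 1.254  0.704 -1.364  2.422  1.851  0.525  1.92 ] [ 0.4999 -0.0743  0.0989] [-4.7 -1.8 13.2] 0.39915963123868337
phi 2.9709100243431354 tilt err 0.25746096196943896
0.05 (array([ -1. ,   1.3, -46.1]), array([ 0.004, -0.002,  0.   ]))
0.03 (array([ -1. ,   1.2, -26.1]), array([ 0.004, -0.002,  0.   ]))
0.003 (array([-1.1,  1.1,  0.9]), array([ 0.004, -0.002,  0.   ]))
```

Request:
drive_tool(series=[-1,0,0,-1,0,0,0.1,-1,0,0,0,0,0,0.15,-1,0,0,0,0,0,0.15,-1,0,0,0,0,0,0.15,-1,0,0,0,0,0,0.15,-1,0,0,0,0,0,0.15,-1,0,0,0,0,0,0.15,-1,0,0,0,0,0,0.15,-1,0,0,0,0,0,0.15,-1,0,0,0,0,0,0])

```text
t: 14.02
eef_pos: [0.4987, -0.0738, 0.0986]
tool_rot: [0.295, -0.272, 0.915, -0.044]
contact_force: [7.5, 3.1, -8.4]
gripper_width: 0.398
```

```bash
python3 st.py; python3 - <<'E'
from h import *
b=np.load('base.npz'); S=cam('scene');D=cam('side')
a=lambda im:cv2.resize(im,None,fx=4,fy=4,interpolation=2)
g=lambda im:im[150:220,265:350]
f=lambda im:im[195:295,195:290]
cv2.imwrite('pics/g.png',np.vstack([np.hstack([a(g(b['d'])),a(g(D['pixels']))])]))
np.savez('b1.npz',s=S['pixels'],d=D['pixels'])
E
```

```text
14.025 [ 1.272  0.737 -1.396  2.423  1.83   0.558  0.65 ] [ 0.4987 -0.0738  0.0986] [ 7.5  3.1 -8.4] 0.39777708083881574
phi -2.008997339376939 tilt err 0.3302939058990996
0.05 (array([  0.2,   0.4, -45.7]), array([ 0.003, -0.005,  0.   ]))
0.03 (array([  0.1,   0.3, -25.7]), array([ 0.003, -0.005,  0.   ]))
0.003 (array([0. , 0.2, 1.3]), array([ 0.003, -0.005,  0.   ]))
```

View pics/g.png

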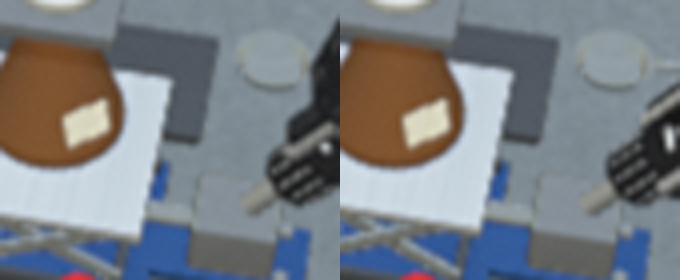

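The knob is turning and the platform has risen: its front corner goes from (140,238) to (143,228) in the left and right crops. I'll track the flask at sub-pixel level and estimate the gap geometrically.

```bash
cat > trk.py <<'E'
from h import *
PT={'d_label':('d',(276,168,297,190)),'s_stop':('s',(216,186,248,216)),'s_body':('s',(222,218,250,243)),'d_plat':('d',(268,194,302,212)),'s_rod':('s',(180,210,206,262))}
def mean(n=4):
    return {a:np.mean([bot.read_camera(nm)['pixels'].astype(np.float32) for _ in range(n)],0) for a,nm in(('s','scene'),('d','side'))}
def track(B,C):
    for n,(k,(x,y,X,Y)) in PT.items():
        g=lambda m:cv2.cvtColor(m[k].astype(np.float32),cv2.COLOR_BGR2GRAY)
        W=np.eye(2,3,dtype=np.float32)
        try: cc,W=cv2.findTransformECC(g(B)[y:Y,x:X],g(C)[y-5:Y+5,x-5:X+5],np.float32([[1,0,5],[0,1,5]]),cv2.MOTION_TRANSLATION,(3,100,1e-5)); print(n,(W[:,2]-5).round(2),round(cc,4))
        except cv2.error: print(n,'fail')
E
python3 - <<'E'
from trk import *
b=np.load('base.npz'); B={k:b[k] for k in 'sd'}; M=mean(4); np.savez('m1.npz',**M); track(B,M)
S,D=cam('scene'),cam('side')
f=np.array([.6446,-.0531])
th=np.linspace(0,6.28,200)
for c,nm in((D,'side'),(S,'scene')):
  for z in(.08,.09,.1,.11):
    u=np.array([proj(c,[f[0]+.04*np.cos(t),f[1]+.04*np.sin(t),z]) for t in th]); print(nm,z,'bottom row',u[:,1].max().round(1),'u',u[:,0].min().round(1),u[:,0].max().round(1),'stopper top',proj(c,[*f,z+.136]).round(1))
cy,sy=np.cos(.14),np.sin(.14)
for z in(.075,.08,.085,.09): print(z,'corner front+y', proj(D,[f[0]-.06*cy-.06*sy,f[1]-.06*sy+.06*cy,z]).round(1),'back-y scene',proj(S,[f[0]+.06*cy+.06*sy,f[1]+.06*sy-.06*cy,z]).round(1))
im=M['s'][190:280,195:290]; cv2.imwrite('pics/i.png',np.hstack([cv2.resize(im,None,fx=4,fy=4,interpolation=2),cv2.resize(M['d'][150:240,255:350],None,fx=4,fy=4,interpolation=2)]))
print(bot.get_obs()['t'])
E
```

```text
d_label [-0.16  0.  ] 0.9928
s_stop [-0.01 -0.  ] 0.9991
s_body [-0.11 -0.27] 0.9872
d_plat [-0.06 -1.5 ] 0.9862
s_rod [-0.31 -0.38] 0.982
side 0.08 bottom row 198.0 u 260.6 295.6 stopper top [279.9 140.7]
side 0.09 bottom row 195.1 u 260.6 295.8 stopper top [280.  137.1]
side 0.1 bottom row 192.1 u 260.6 296.1 stopper top [280.2 133.4]
side 0.11 bottom row 189.1 u 260.6 296.3 stopper top [280.4 129.7]
scene 0.08 bottom row 251.5 u 214.8 253.8 stopper top [231.1 200.2]
scene 0.09 bottom row 249.5 u 214.4 253.8 stopper top [230.8 197.3]
scene 0.1 bottom row 247.5 u 213.9 253.9 stopper top [230.5 194.3]
scene 0.11 bottom row 245.5 u 213.5 253.9 stopper top [230.3 191.3]
0.075 corner front+y [299.6 210.5] back-y scene [243.  272.9]
0.08 corner front+y [299.8 209. ] back-y scene [243.  272.1]
0.085 corner front+y [299.9 207.6] back-y scene [242.9 271.2]
0.09 corner front+y [300.1 206.1] back-y scene [242.8 270.3]
14.625[ WARN:0@5.832] global loadsave.cpp:1063 imwrite_ Unsupported depth image for selected encoder is fallbacked to CV_8U.
```

View pics/i.png

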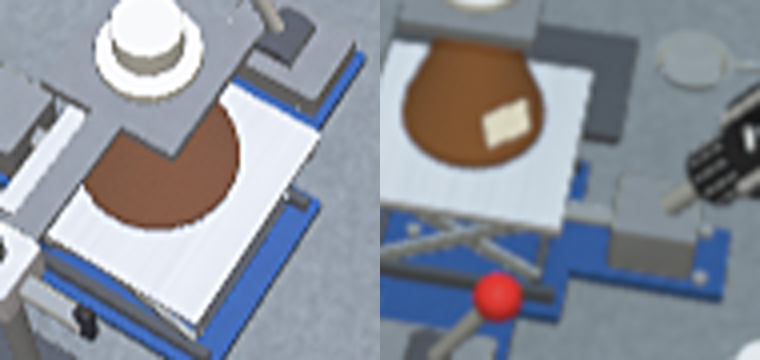

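Reading the flask's bottom edge at (94,167) in the right crop and (157,229) in the left puts its underside at z ≈ 0.101. The platform's top corner is at about 0.09, counting its 8 mm side face, so roughly 10 mm is left. I turn another 1.2 rad and track.

Request:
drive_tool(series=[-1,0,0,0,0,0,0.15,-1,0,0,0,0,0,0.15,-1,0,0,0,0,0,0.15,-1,0,0,0,0,0,0.15,-1,0,0,0,0,0,0.15,-1,0,0,0,0,0,0.15,-1,0,0,0,0,0,0.15,-1,0,0,0,0,0,0.15,-1,0,0,0,0,0,0])

```text
t: 15.75
eef_pos: [0.4989, -0.0726, 0.0988]
tool_rot: [0.268, 0.291, 0.909, 0.131]
contact_force: [8.7, 7.7, -10.9]
gripper_width: 0.394
```

```bash
python3 st.py|head -2; python3 - <<'E'
from trk import *
b=np.load('m1.npz'); B={k:b[k] for k in 'sd'}; M=mean(4); np.savez('m2.npz',**M); track(B,M)
cv2.imwrite('pics/j.png',np.hstack([cv2.resize(b['d'][150:220,255:345],None,fx=4,fy=4,interpolation=2),cv2.resize(M['d'][150:220,255:345],None,fx=4,fy=4,interpolation=2)]).clip(0,255).astype('uint8'))
E
```

```text
15.75 [ 1.274  0.743 -1.403  2.423  1.827  0.563 -0.546] [ 0.4989 -0.0726  0.0988] [  8.7   7.7 -10.9] 0.3939934318185242
phi -0.8101151063152724 tilt err 0.3234534940624838
d_label [-0.16  0.  ] 0.993
s_stop [-0.01 -0.  ] 0.9991
s_body [-0.11 -0.26] 0.9875
d_plat [-0.15 -1.42] 0.9908
s_rod [-0.25 -0.35] 0.9872
```

View pics/j.png

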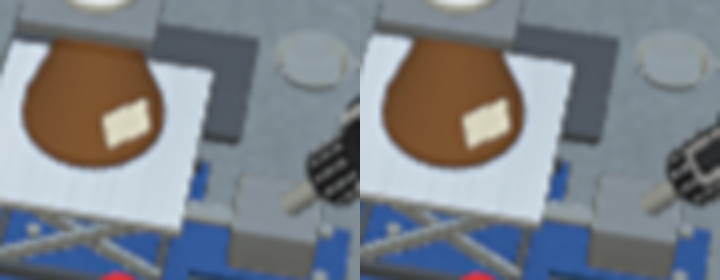

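Flask unmoved so far: the stopper patch shifted (-0.01, 0.00) px with the platform about 12.5 mm up. I step on in small turns.

Request:
drive_tool(series=[-1,0,0,0,0,0,0.15,-1,0,0,0,0,0,0.15,-1,0,0,0,0,0,0])

```text
t: 16.52
eef_pos: [0.4991, -0.0724, 0.099]
tool_rot: [0.246, 0.423, 0.855, 0.17]
contact_force: [9.2, 6.8, -11.5]
gripper_width: 0.394
```

```bash
cat > chk.py <<'E'
from trk import *
b=np.load('m1.npz'); B={k:b[k] for k in 'sd'}; C=mean(2); track(B,C)
for k,(x,y,X,Y) in(('s',(210,180,262,245)),('d',(258,120,300,195))):
    print(k,'mean|diff|',np.abs(C[k]-B[k])[y:Y,x:X].mean().round(2))
E
python3 st.py|head -2; python3 chk.py
```

```text
16.525 [ 1.274  0.743 -1.404  2.423  1.827  0.564 -0.845] [ 0.4991 -0.0724  0.099 ] [  9.2   6.8 -11.5] 0.39381060174832905
phi -0.5103012201867934 tilt err 0.3133254776641877
d_label [-0.16 -0.02] 0.993
s_stop [-0.01 -0.  ] 0.9991
s_body [-0.1  -0.26] 0.9878
d_plat [-0.03 -1.72] 0.9847
s_rod [-0.31 -0.44] 0.9811
s mean|diff| 1.92
d mean|diff| 2.78
```

Request:
drive_tool(series=[-1,0,0,0,0,0,0.12,-1,0,0,0,0,0,0.12,-1,0,0,0,0,0,0])

```text
t: 17.1
eef_pos: [0.4993, -0.0724, 0.0991]
tool_rot: [0.224, 0.523, 0.799, 0.198]
contact_force: [10.7, 6.8, -10.2]
gripper_width: 0.397
```

```bash
python3 st.py|head -2; python3 chk.py
```

```text
17.1 [ 1.275  0.744 -1.404  2.422  1.827  0.564 -1.084] [ 0.4993 -0.0724  0.0991] [ 10.7   6.8 -10.2] 0.3974980191951082
phi -0.2707225876351842 tilt err 0.29887445860779877
d_label [-0.15 -0.44] 0.9909
s_stop [-0.03 -0.37] 0.9967
s_body [-0.22 -0.35] 0.9805
d_plat [-0.03 -2.05] 0.9863
s_rod [-0.34 -0.51] 0.9749
s mean|diff| 3.91
d mean|diff| 5.02
```

The flask is now lifted about 1.2 mm: the stopper moved -0.37 px and the label -0.44 px. That is contact, well within 4 mm. I release and back out along the axis.

Request:
drive_tool(series=[1,0,0,0,0,0,0,1,0,0,0,0,0,0,1,0,0,0,0,0,0,1,0,0,0,0,0,0,1,0,0,0,0,0,0,1,0,0,0,0,0,0])

```text
t: 18.05
eef_pos: [0.4984, -0.0747, 0.0985]
tool_rot: [0.225, 0.523, 0.798, 0.196]
contact_force: [-0.2, 0.6, -0.7]
gripper_width: 0.998
```

```bash
python3 st.py; python3 chk.py
```

```text
18.05 [ 1.276  0.743 -1.403  2.423  1.827  0.568 -1.083] [ 0.4984 -0.0747  0.0985] [-0.2  0.6 -0.7] 0.9977592334278598
phi -0.2710351688199577 tilt err 0.3759952610257183
0.05 (array([  0.9,   0.2, -45.5]), array([-0.007,  0.   ,  0.   ]))
0.03 (array([  0.9,   0.3, -25.5]), array([-0.007,  0.   ,  0.   ]))
0.003 (array([1. , 0.5, 1.5]), array([-0.007,  0.   ,  0.   ]))
d_label [-0.15 -0.45] 0.9908
s_stop [-0.02 -0.36] 0.9967
s_body [-0.22 -0.36] 0.9805
d_plat [-0.03 -2.04] 0.9863
s_rod [-0.35 -0.51] 0.9747
s mean|diff| 3.93
d mean|diff| 5.03
```

```bash
cat > r3.py <<'E'
from go1 import *
from h import cam,atz
D=cam('side')
for n,u in(('teal',(548,380)),('purple',(432,420)),('purple2',(267,368))): print(n,atz(D,u[0]*.64,u[1]*.64,.136).round(3))
o=bot.get_obs();q=o['q']; print((fk2(q,p)[0]-o['eef_pos']).round(4))
Tv=tool(0.0,0.14,0)
g,e=ik(np.array([.50,.045,.27]),Tv,Q[0],0.0); print('goal',g.round(2),e)
r=[[0,0,-15,0,0,0]]*4
q1=sim(q,r); show(r,q1,1)
v=q1[-1].copy(); v[1]-=.35; 
path=np.vstack([lin(q1[-1],v,4),lin(v,g,26)])
rows,qs=follow(q1[-1],path); show(rows,qs,2); fmt(rows)
E
python3 r3.py
```

```text
teal [0.451 0.088 0.136]
purple [0.565 0.191 0.136]
purple2 [0.781 0.192 0.136]
[ 0.0011 -0.0015  0.0009]
goal [-0.21  0.15 -0.    1.92 -0.    1.07 -0.35] 2.1952067789921086e-09
0 [ 1.31  0.67 -1.41  2.43  1.78  0.5  -1.07] [ 0.491 -0.077  0.112] (np.float64(0.06407187115837873), [0.057, 0.057])
1 [ 1.34  0.59 -1.41  2.44  1.73  0.42 -1.04] [ 0.483 -0.078  0.124] (np.float64(0.07639029678109295), [0.059, 0.059])
2 [ 1.38  0.51 -1.41  2.44  1.63  0.34 -0.97] [ 0.475 -0.08   0.137] (np.float64(0.08910996327606843), [0.064, 0.065])
3 [ 1.43  0.42 -1.41  2.44  1.48  0.25 -0.83] [ 0.467 -0.081  0.149] (np.float64(0.10178530023668961), [0.072, 0.073])
0 [ 1.43  0.34 -1.41  2.44  1.48  0.25 -0.83] [ 0.468 -0.092  0.162] (np.float64(0.11643932256369896), [0.08, 0.083])
2 [ 1.42  0.16 -1.41  2.44  1.47  0.26 -0.82] [ 0.471 -0.109  0.192] (np.float64(0.14992923148037846), [0.106, 0.109])
4 [ 1.41  0.09 -1.41  2.42  1.45  0.3  -0.84] [ 0.478 -0.124  0.213] (np.float64(0.17288998556588672), [0.126, 0.133])
6 [ 1.38  0.13 -1.41  2.37  1.33  0.39 -0.78] [ 0.49  -0.136  0.221] (np.float64(0.1812767
[... 1972 characters left out ...]
, 0.03, 0.01, 0.03], [1, 1.0, 2.0, -0.0, 0.03, -0.0, 0.03], [1, 3.0, 1.0, -1.0, 0.03, 0.01, 0.03], [1, 3.0, 1.0, -2.0, 0.03, 0.0, 0.02], [1, 5.0, 1.0, -2.0, 0.02, 0.01, 0.03], [1, 6.0, 1.0, -2.0, 0.04, 0.02, 0.02], [1, 8.0, 1.0, -3.0, 0.03, 0.01, 0.02], [1, 8.0, -0.0, -3.0, 0.03, 0.02, 0.02], [1, 10.0, -0.0, -4.0, 0.03, 0.02, 0.02], [1, 11.0, -1.0, -5.0, 0.03, 0.02, 0.02], [1, 12.0, -1.0, -5.0, 0.03, 0.02, 0.01], [1, 14.0, -1.0, -5.0, 0.03, 0.02, 0.01], [1, 14.0, -2.0, -6.0, 0.03, 0.03, 0.02], [1, 16.0, -2.0, -7.0, 0.03, 0.02, 0.01], [1, 17.0, -2.0, -6.0, 0.03, 0.03, 0.0], [1, 18.0, -3.0, -7.0, 0.03, 0.03, 0.01], [1, 18.0, -4.0, -8.0, 0.03, 0.03, 0.0], [1, 20.0, -4.0, -7.0, 0.03, 0.04, 0.0]]
```

Request:
drive_tool(series=[1,0,0,-15,0,0,0,1,0,0,-15,0,0,0,1,0,0,-15,0,0,0,1,0,0,-15,0,0,0,1,-12,4,-11,0.02,-0.07,-0.05,1,-13,5,-11,0.02,-0.07,-0.05,1,-12,4,-11,0.02,-0.07,-0.05,1,-13,4,-11,0.02,-0.07,-0.05])

```text
t: 19.3
eef_pos: [0.4751, -0.1171, 0.209]
tool_rot: [0.329, 0.471, 0.816, 0.064]
contact_force: [-0.7, -0.1, -1.6]
gripper_width: 1.0
```

```bash
python3 - <<'E'
from go1 import *
o=bot.get_obs();q=o['q']; print(o['t'],q.round(2),o['eef_pos'],(fk2(q,p)[0]-o['eef_pos']).round(4))
g,e=ik(np.array([.50,.045,.27]),tool(0.0,0.14,0),q); print('goal',g.round(2),e)
rows,qs=follow(q,lin(q,g,11)); show(rows,qs,2); fmt(rows,-1)
E
```

```text
19.3 [ 1.41  0.08 -1.41  2.43  1.47  0.27 -0.83] [ 0.475068   -0.11706762  0.208982  ] [0.0002 0.0029 0.0008]
goal [ 0.83  0.44 -1.31  1.85  0.45  1.2  -0.77] 1.6484980102769715e-08
0 [ 1.36  0.11 -1.41  2.39  1.41  0.36 -0.85] [ 0.497 -0.117  0.225] (np.float64(0.18397185956327533), [0.122, 0.15])
2 [ 1.27  0.19 -1.41  2.27  1.21  0.54 -0.82] [ 0.525 -0.116  0.245] (np.float64(0.2021661230903925), [0.126, 0.183])
4 [ 1.17  0.27 -1.41  2.17  1.05  0.72 -0.83] [ 0.539 -0.098  0.253] (np.float64(0.21072702234943463), [0.122, 0.194])
6 [ 1.07  0.34 -1.41  2.06  0.87  0.9  -0.83] [ 0.538 -0.064  0.256] (np.float64(0.21702947040318976), [0.122, 0.19])
8 [ 0.97  0.43 -1.41  1.96  0.7   1.08 -0.84] [ 0.524 -0.015  0.258] (np.float64(0.22745790635479687), [0.149, 0.183])
10 [ 0.86  0.51 -1.41  1.85  0.53  1.25 -0.85] [0.5   0.045 0.269] (np.float64(0.24937542544175972), [0.208, 0.198])
[[-1, -17.0, 20.0, 2.0, 0.01, -0.03, 0.08], [-1, -10.0, 17.0, 1.0, 0.02, -0.01, 0.09], [-1, -4.0, 15.0, -0.0, 0.04, 0.0, 0.08], [-1, 3.0, 12.0, -1.0, 0.04, 0.01, 0.07], [-1, 9.0, 8.0, -3.0, 0.05, 0.02, 0.07], [-1, 14.0, 4.0, -5.0, 0.07, 0.03, 0.07], [-1, 18.0, -0.0, -6.0, 0.07, 0.03, 0.05], [-1, 21.0, -5.0, -7.0, 0.08, 0.04, 0.04], [-1, 25.0, -8.0, -9.0, 0.1, 0.05, 0.04], [-1, 27.0, -13.0, -10.0, 0.09, 0.04, 0.02], [-1, 29.0, -16.0, -10.0, 0.11, 0.05, 0.01]]
```

Request:
drive_tool(series=[-1,-17,20,-13,0.01,-0.03,0.08,-1,-10,17,-14,0.02,-0.01,0.09,-1,-4,15,0,0.04,0,0.08,-1,3,12,-1,0.04,0.01,0.07,-1,9,8,-3,0.05,0.02,0.07,-1,14,4,-5,0.07,0.03,0.07,-1,18,0,-6,0.07,0.03,0.05,-1,21,-5,-7,0.08,0.04,0.04,-1,25,-8,-9,0.1,0.05,0.04,-1,27,-13,-10,0.09,0.04,0.02,-1,29,-16,-10,0.11,0.05,0.01,-1,0,0,0,0,0,0])

```text
t: 20.8
eef_pos: [0.4702, 0.047, 0.2734]
tool_rot: [0.004, 0.74, 0.672, -0.012]
contact_force: [-0.6, -0.1, 0.4]
gripper_width: 0.0
```

```bash
cat > r4.py <<'E'
from h import *; import sys
o=bot.get_obs(); print(o['t'],o['q'].round(2),o['eef_pos'].round(4),o['contact_force'].round(1))
T=tool(0,.14,0)
# tool y must lie along jack x
if abs(T[:,1]@[np.cos(.14),np.sin(.14),0])<.99: T=tool(0,-.14,0)
print(T.round(2).tolist())
for P in([.540,.059,.25],[.540,.059,.107],[.640,.073,.107]): print(P,rel(P,T))
E
python3 r4.py
```

```text
20.8 [ 0.87  0.38 -1.35  1.9   0.41  1.21 -0.72] [0.4702 0.047  0.2734] [-0.6 -0.1  0.4]
[[-0.14, 0.99, 0.0], [0.99, 0.14, 0.0], [0.0, 0.0, -1.0]]
[0.54, 0.059, 0.25] (array([19.2, 68.6, 22.2]), array([-0.014,  0.021, -0.237]))
[0.54, 0.059, 0.107] (array([ 22.4,  70.2, 165.2]), array([-0.014,  0.021, -0.237]))
[0.64, 0.073, 0.107] (array([ 46. , 168.4, 163.5]), array([-0.014,  0.021, -0.237]))
```

Request:
drive_tool(series=[-1,10,35,11,0,0,0,-1,9,34,11,0,0,0,-1,0,0,0,-0.01,0.01,-0.12,-1,0,0,0,0,0.01,-0.12,-1,0,0,50,0,0,0,-1,0,0,50,0,0,0,-1,0,0,0,0,0,0])

```text
t: 21.68
eef_pos: [0.5367, 0.0547, 0.1469]
tool_rot: [-0.002, 0.655, 0.755, -0.006]
contact_force: [-0.6, 0.4, 0.4]
gripper_width: 0.0
```

```bash
python3 r4.py; python3 - <<'E'
from h import *
c=cam('scene')['pixels'][130:250,180:300]; s=cam('side')['pixels'][140:260,240:360]; cv2.imwrite('pics/k.png',cv2.resize(np.hstack([c,s]),(800,400),interpolation=2))
E
```

```text
21.675 [ 0.64  0.65 -1.17  1.9   0.68  1.08 -0.67] [0.5367 0.0547 0.1469] [-0.6  0.4  0.4]
[[-0.14, 0.99, 0.0], [0.99, 0.14, 0.0], [0.0, 0.0, -1.0]]
[0.54, 0.059, 0.25] (array([   3.3,    2.8, -103.1]), array([-0.011,  0.005,  0.002]))
[0.54, 0.059, 0.107] (array([ 4. ,  4.3, 39.8]), array([-0.011,  0.005,  0.002]))
[0.64, 0.073, 0.107] (array([  3.8, 105.3,  38.8]), array([-0.011,  0.005,  0.002]))
```

View pics/k.png

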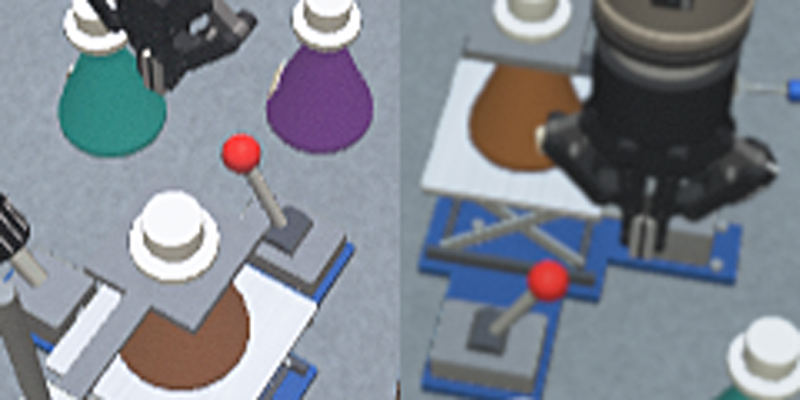

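The scene crop shows the shut fingers at (150,80), in front of the red ball at (241,154) and clear of the turquoise flask. The side crop shows the fingertip at (645,240) and the ball at (547,282). I lower to TCP z ≈ 0.116 and push along the jack's x.

Request:
drive_tool(series=[-1,4,0,15,0,0,0,-1,0,0,16,-0.01,0.01,0,-1,0,10,0,0,0,0,-1,0,10,0,0,0,0,-1,0,10,0,0,0,0,-1,0,10,0,0,0,0,-1,0,10,0,0,0,0,-1,0,10,0,0,0,0,-1,0,10,0,0,0,0,-1,0,0,0,0,0,0])

```text
t: 23.02
eef_pos: [0.6085, 0.0706, 0.1192]
tool_rot: [-0.001, 0.656, 0.755, 0.004]
contact_force: [-0.6, 0.4, -0.2]
gripper_width: -0.0
```

```bash
python3 r4.py; python3 chk.py; python3 - <<'E'
from h import *
for n in('scene','side'):
    c=cam(n); hsv=cv2.cvtColor(c['pixels'],cv2.COLOR_BGR2HSV); m=((hsv[...,0]<6)|(hsv[...,0]>174))&(hsv[...,1]>180)&(hsv[...,2]>120)
    N,_,st,ce=cv2.connectedComponentsWithStats(m.astype('uint8')); print(n,[(ce[i].round(1),st[i,4]) for i in range(1,N) if st[i,4]>20])
E
```

```text
23.025 [ 0.53  0.76 -1.09  1.76  0.75  1.1  -0.67] [0.6085 0.0706 0.1192] [-0.6  0.4 -0.2]
[[-0.14, 0.99, 0.0], [0.99, 0.14, 0.0], [0.0, 0.0, -1.0]]
[0.54, 0.059, 0.25] (array([  -1. ,  -68.8, -131.2]), array([ 0.005, -0.007,  0.001]))
[0.54, 0.059, 0.107] (array([ -2. , -69.5,  11.8]), array([ 0.005, -0.007,  0.001]))
[0.64, 0.073, 0.107] (array([-2.1, 31.5, 12.3]), array([ 0.005, -0.007,  0.001]))
d_label fail
s_stop [-0.03 -0.36] 0.9966
s_body [-0.21 -0.34] 0.9805
d_plat fail
s_rod [-0.34 -0.52] 0.9749
s mean|diff| 4.77
d mean|diff| 76.1
scene [(array([341.4,  16.2]), np.int32(23)), (array([250.3, 175.9]), np.int32(54)), (array([ 37.3, 283.7]), np.int32(377))]
side [(array([398., 125.]), np.int32(145)), (array([284.1, 224. ]), np.int32(87))]
```

The ball has not moved: (284,224) in the side view, as at the start. I look close up.

```bash
python3 - <<'E'
from h import *
C,D=cam('scene'),cam('side')
c=C['pixels'][130:230,210:310]; s=D['pixels'][160:260,240:340]; cv2.imwrite('pics/l.png',cv2.resize(np.hstack([c,s]),(800,400),interpolation=2))
o=bot.get_obs(); q=o['tool_rot']; M=R.from_quat([q[1],q[2],q[3],q[0]]).as_matrix()
for c in(C,D): print('tip',proj(c,o['eef_pos']+M[:,2]*.022),'ball0',proj(c,[.591,.066,.103]))
E
```

```text
tip [259.13377833 180.21178463] ball0 [251.94901948 175.92637252]
tip [275.68835051 225.27545495] ball0 [284.09581644 224.25116375]
```

View pics/l.png

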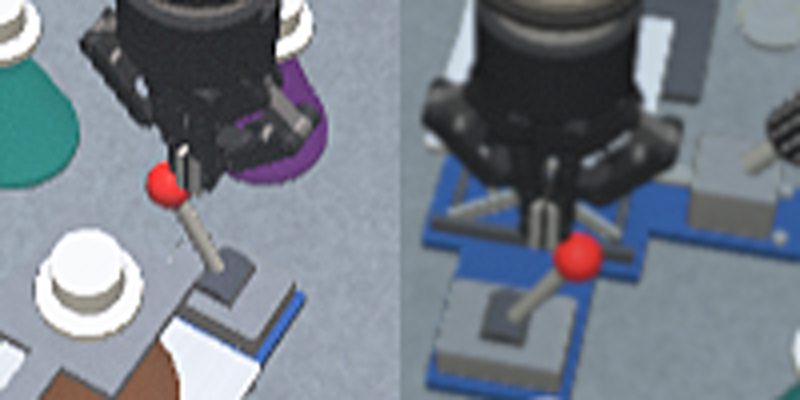

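The side crop shows the fingertips at (543,240), beside and above the ball at (578,257). The pads sit higher than I assumed and passed over it. I back off above it, go about 20 mm lower and push again.

Request:
drive_tool(series=[-1,0,0,-20,0,0,0,-1,-2,-24,0,0,0,0,-1,-2,-24,0,0,0,0,-1,0,-24,0,0,0,0,-1,0,0,20,0,0,0,-1,0,0,21,0,0,0,-1,0,0,0,0,0,0])

```text
t: 24.3
eef_pos: [0.5365, 0.0563, 0.0958]
tool_rot: [-0.002, 0.656, 0.755, 0.003]
contact_force: [0.2, -0.0, 0.4]
gripper_width: 0.001
```

```bash
cat > ball.py <<'E'
from h import *
rs=[]
for n in('scene','side'):
    c=cam(n); hsv=cv2.cvtColor(c['pixels'],cv2.COLOR_BGR2HSV); m=((hsv[...,0]<6)|(hsv[...,0]>174))&(hsv[...,1]>180)&(hsv[...,2]>120)
    N,_,st,ce=cv2.connectedComponentsWithStats(m.astype('uint8'))
    w=(200,150,310,245)
    for i in range(1,N):
        if st[i,4]>15 and w[0]<ce[i][0]<w[2] and w[1]<ce[i][1]<w[3]: print(n,ce[i].round(1),st[i,4]); rs.append(ray(c,*ce[i]))
if len(rs)==2: print('ball',tri(rs)[0].round(4))
E
python3 ball.py; python3 r4.py
```

```text
scene [251.7 175.4] 76
side [284.  223.9] 89
ball [0.5908 0.0661 0.1046]
24.4 [ 0.61  0.7  -1.11  1.94  0.76  0.99 -0.73] [0.5375 0.057  0.0975] [0.  1.3 0.1]
[[-0.14, 0.99, 0.0], [0.99, 0.14, 0.0], [0.0, 0.0, -1.0]]
[0.54, 0.059, 0.25] (array([   2.7,    3.4, -152.5]), array([ 0.004, -0.007,  0.001]))
[0.54, 0.059, 0.107] (array([ 1.7,  2.8, -9.5]), array([ 0.004, -0.007,  0.001]))
[0.64, 0.073, 0.107] (array([  1.4, 103.8,  -9.1]), array([ 0.004, -0.007,  0.001]))
```

Request:
drive_tool(series=[-1,1,10,0,0,0,0,-1,1,10,0,0,0,0,-1,0,10,0,0,0,0,-1,0,10,0,0,0,0,-1,0,5,0,0,0,0,-1,0,0,0,0,0,0])

```text
t: 25.15
eef_pos: [0.5819, 0.0649, 0.098]
tool_rot: [-0.001, 0.656, 0.755, 0.004]
contact_force: [-0.1, -0.1, -0.2]
gripper_width: -0.002
```

```bash
python3 ball.py; python3 r4.py|head -1
```

```text
scene [258.8 177.3] 75
side [275.8 220.6] 86
ball [0.6082 0.0688 0.1111]
25.25 [ 0.55  0.75 -1.08  1.84  0.77  1.04 -0.71] [0.5814 0.0647 0.0979] [-0.2 -0.6  0.1]
```

The lever is moving with the finger. I continue.

Request:
drive_tool(series=[-1,0,10,0,0,0,0,-1,0,10,0,0,0,0,-1,0,10,0,0,0,0,-1,0,10,0,0,0,0,-1,0,10,0,0,0,0,-1,0,5,0,0,0,0,-1,0,0,0,0,0,0])

```text
t: 26.12
eef_pos: [0.6364, 0.0728, 0.0984]
tool_rot: [-0.001, 0.656, 0.755, 0.004]
contact_force: [-0.6, 0.5, 0.4]
gripper_width: 0.002
```

```bash
python3 ball.py; python3 r4.py|head -1
```

```text
scene [280.9 189.9] 81
side [250.3 217.7] 81
ball [0.6618 0.0768 0.1063]
26.225 [ 0.49  0.82 -1.05  1.7   0.79  1.1  -0.67] [0.6359 0.0726 0.0984] [-0.2  0.1  0.7]
```

Request:
drive_tool(series=[-1,0,4,0,0,0,0,-1,0,3,0,0,0,0,-1,0,0,0,0,0,0,-1,0,0,0,0,0,0])

```text
t: 26.72
eef_pos: [0.6417, 0.0732, 0.0982]
tool_rot: [-0.001, 0.655, 0.755, 0.003]
contact_force: [-5.0, -1.5, 2.8]
gripper_width: 0.0
```

```bash
python3 ball.py; python3 r4.py|head -1
```

```text
scene [282.4 191.2] 74
side [248.3 218. ] 76
ball [0.6658 0.0775 0.1042]
26.825 [ 0.48  0.82 -1.05  1.69  0.79  1.11 -0.66] [0.6417 0.0733 0.0982] [-5.1 -1.1  2.9]
```

The end stop is reached: 5 N reaction, and the ball is at x 0.666, z 0.104. I back off, go up, and do a final check.

Request:
drive_tool(series=[-1,0,-10,0,0,0,0,-1,0,-20,0,0,0,0,-1,0,-20,0,0,0,0,-1,0,0,-30,0,0,0,-1,0,0,-40,0,0,0,-1,0,-40,-40,0,0,0,-1,0,-40,-30,0,0,0,-1,0,0,0,0,0,0,-1,0,0,0,0,0,0])

```text
t: 27.95
eef_pos: [0.514, 0.0536, 0.2376]
tool_rot: [-0.0, 0.656, 0.755, 0.004]
contact_force: [0.6, 0.3, 0.3]
gripper_width: 0.004
```

```bash
python3 ball.py; python3 r4.py|head -1; python3 chk.py; python3 - <<'E'
from h import *
cv2.imwrite('pics/m.png',np.hstack([cv2.resize(cam(n)['pixels'],(400,300)) for n in('scene','side')]))
E
```

```text
scene [282.2 190.9] 69
side [248.5 218.1] 79
ball [0.6652 0.0777 0.1045]
28.05 [ 0.78  0.51 -1.3   1.87  0.53  1.18 -0.57] [0.514  0.054  0.2371] [ 0.2 -0.2 -1.3]
d_label [-0.14 -0.44] 0.9907
s_stop [-0.03 -0.36] 0.9968
s_body [-0.23 -0.33] 0.9804
d_plat [-0.02 -2.06] 0.987
s_rod [-0.35 -0.51] 0.9748
s mean|diff| 5.1
d mean|diff| 7.54
```

View pics/m.png

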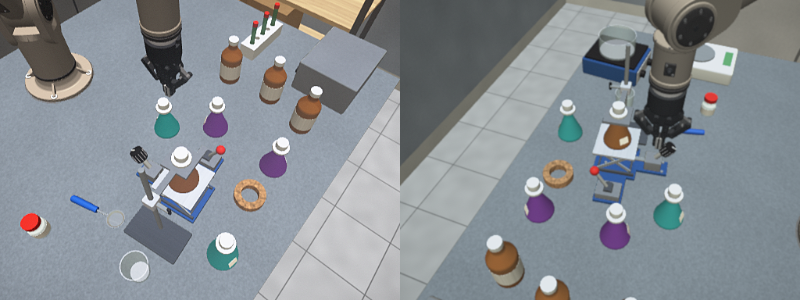

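The picture shows the lever thrown to the back (ball at (220,150) in the scene half), the flask upright at (183,175), everything else in place and the arm clear. I hand in.

```bash
python3 -c "
from station import bot
print(bot.hand_in())"
```

```text
the job is handed in; nothing more can be done
None
```

I raised the platform until it bears the flask, then threw the lock lever fully over, and handed the job in at about 28 s. The hand-in gave no verdict.

- **Knob:** one grasp and about 2.84 rad clockwise. Image tracking put the flask's lift at about 1.2–1.5 mm, the same after I released the knob and after I threw the lever. Contact is inferred from that lift, since no sensor measured the force between platform and flask.
- **Lever:** pushed to its end stop, where the wrist felt about 5 N. After I backed off, the ball was still about 75 mm along the jack's x from where it began, at z ≈ 0.104 m. That puts the lock at about 0.95–1.0 rad, worked out from the ball's position.
- **Final view:** the flask is upright, the arm is clear and the other things look to be in place. I checked those by eye in the last picture and did not measure them.

**What went wrong on the way:**
- The first approach to the knob ran into joint limits, so I worked out a different arm posture and came in again.
- The first push at the lever passed over the ball without moving it. I went about 20 mm lower for the second push.
- Tracking on the fixed rod and the platform showed offsets of up to 0.5 px, or failed. I relied on the stopper and label patches, which agreed.

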